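# Charge the game-night dice

## Task

The dice charger was left switched on, with a brass pawn standing on its pad and its tray off. First flip the toggle switch over until it clicks off, then put the pawn away in the wooden token bowl, and after that lift the tray by its orange handle and seat it fully home on the charger's two pegs; only then lay every die on the table into a tray well, one die per well and flat on the floor of it, and last of all flip the switch back on until it clicks. Leave the token bowl where it stands, and the card boxes and the tin alone.

Things in the scene. Friction and masses are not known exactly. Their poses are not given: they have to be found in the camera images.
- toggle (a joint): Toggle switch of the dice charger, rad: 0 = off (lever leans 0.4 rad towards the charger's -x), 0.8 = on (leans 0.4 rad towards +x, where the housing has a green dot; white dot on the off side). It is thrown by its mechanism from the centre (0.4) to the nearer end, where it clicks and stays; about 2 N at the tip moves it off an end. It turns about a level axis along the charger's y.
- toggle_tip (a point): Centre of the red ball (18 mm across) at the tip of the toggle lever, 55 mm from its pivot; the steel stem is 9 mm thick. The tip swings about 43 mm along the charger's x. The grey switch housing under it (100 mm along x, 56 mm along y) ends 46 mm below the tip (top 45 mm above the table).
- toggle_pivot (a point): Point on the lever's turning axis, 40 mm above the table, at charger (0, 131) mm from charger_seat, with the charger's axes (z up).
- charger_seat (a point): Dice charger fixed on the table: black base 165 mm along x, 255 mm along y, top 28 mm above the table. This point is the middle of its charging pad, on the base's top face; the base reaches 85 mm to -y and 170 mm to +y of it, the switch being at the +y end. Two upright brass pegs stand at x = -52 and +52 mm, 10 mm thick, 13 mm tall, tapered over the top 5 mm.
- tray_grip (a point): Centre of the orange handle of the loose light-grey charging tray (142 x 142 mm, 320 g, at start empty and upright on the table), 42 mm above the tray's underside. The handle is 64 mm long along tray x, 16 mm thick along y, from 18 to 58 mm above the underside, on a 40 mm wide spine along x. Seated, this point is 42 mm above charger_seat.
- tray_spine (a point): Middle of the tray at its wells' floor level, 10 mm above its underside, tray axes. The spine (18 mm high) has two through holes at x = -52, +52 mm, 13.5 mm wide, for the pegs (either way round). Six wells, centres at x = -46, 0, 46, y = -43, +43 mm, are 42 mm (x) by 46 mm (y); their 4 mm walls rise 8 mm above this floor.
- die1_center (a point): Centre of the red electronic die, a 26 mm cube with white pips, about 25 g; axes along its edges. Absent in some starts.
- die2_center (a point): Centre of the blue electronic die, a 26 mm cube with white pips, about 25 g; axes along its edges. Absent in some starts.
- die3_center (a point): Centre of the green electronic die, a 26 mm cube with white pips, about 25 g; axes along its edges. Absent in some starts.
- die4_center (a point): Centre of the purple electronic die, a 26 mm cube with white pips, about 25 g; axes along its edges. Absent in some starts.
- die5_center (a point): Centre of the dark grey electronic die, a 26 mm cube with white pips, about 25 g; axes along its edges. Absent in some starts.
- die6_center (a point): Centre of the orange electronic die, a 26 mm cube with white pips, about 25 g; axes along its edges. Absent in some starts.
- card_box_a: Card box with a cream lid, 69 x 96 x 63 mm, standing on the table; origin at the centre of its underside. To be left alone.
- card_box_b: Card box with a brown lid, 69 x 96 x 63 mm, standing on the table; origin at the centre of its underside. To be left alone.
- round_tin: Flat blue round tin, 76 mm across, 30 mm tall, standing on the table; origin at the centre of its underside. To be left alone.
- pawn_center (a point): Centre (half-way up) of the brass game pawn, z along its axis towards the head; 42 mm tall, foot 26 mm across, waist 10 mm, head 18 mm across (30 to 38 mm above the foot). About 30 g. It starts upright on the charging pad, clear of the pegs.
- token_bowl: Dark wooden token bowl, empty and open, 90 mm across the rim, 40 mm tall, floor about 5 mm thick, standing on the table; origin at the centre of its underside. Only the pawn goes in; the bowl stays where it is.
Things that resemble listed ones, but are neither listed nor needed, are in the scene too. There is more than one size of the part that bears die5_center; the job needs the smaller.

How it is judged:
By the outcome, as a careful person would: the job done as asked, in the order asked, and still so for the second after the job is handed in, with the robot touching nothing.
Of die1, die2, die3, die4, die5, die6 only 4 to 6 are there at a start; the rules pass over those that are not, and their reading is None.
At some moment in a run one of die1, die2, die3, die4, die5, die6 may be knocked a few centimetres aside while the robot is not near it.
Once in a run the grip may slacken for a moment while it holds something.
It also fails if it takes over 210 s, if anything falls off the work surface, if the arm or the gripper's body presses on something with over 40 N, if the wrist force passes 120 N, or if a joint passes its speed limit or range.

## Robot

A 6-joint arm with a two-finger parallel gripper is mounted at the origin on the work surface. World frame = base frame: x ahead of the robot, y to its left, z up, the work surface at z = 0. Lengths are in m, angles in rad, forces in N, time in s.
With the tool pointing down it reaches from about 0.425 to 0.95 m from the base axis. Payload 14.7 kg.
Tool frame: the origin (TCP) lies at the very end of the fingers, on their centre line; the grasp point (between the pads) lies 19 mm behind it (hold_point_z is the distance from the TCP to the grasp point, in m); z points along the fingers, x is the direction in which the jaws open and shut, and the axes are right-handed (so a half turn about z gives the same grasp; the last joint's range is limited). The gripper opens to 85 mm and grips with 20 to 120 N. Pads are 22 mm wide; open, the fingers measure 114 mm over their backs; the gripper's body (76 mm by 85 mm) begins 54 mm behind the grasp point. The pads swing forward as they close: fully open they stand 13 mm farther back than shut.
Start: joints at [-1.38, 0.48, 1.596, -0, 1.065, -0.047], TCP at [0.153, -0.632, 0.231] pointing down, gripper open.
Joint ranges: [-2.75, 2.75], [-0.82, 2.05], [0.23, 2.67], [-1.56, 4.7], [0.09, 2.69], [-2.92, 2.92]. Speed limits (rad/s): [1.89, 1.89, 2.39, 3.01, 3.01, 3.01].

## Interface

Orientations are given as a rotation vector (axis times angle).
In Python, from cell import * gives the robot as it stands.
- The arm moves only by the tool move_arm, never from a script. Its argument "series" is a list of rows, each a list of 2 entries, a list of its own where there are three numbers: the shift along the tool's x, y, z in mm, then the turn about the tool's z in rad. A call has 1 to 12 rows; each row shifts and turns the pose as measured when the row begins, along the tool's axes as they then stand; what a row does not reach is not made up. A row lasts 1/8 s, in which the tool goes at most 62.5 mm and 10.7 degrees, less where a joint would pass 70% of its speed; a pose out of reach is approached as far as the arm can. A call with a gripper value outside its range is refused whole. "fingers" is the finger opening in mm, from 0 to 85.4, set as the call begins (left out, the last holds). The fingers move at their own pace and stop on an object; the grip force is fixed at half the most. Time passes only in rows, so rows that do not move let the fingers close. It gives the time, the measured TCP pose, the force and the opening at its end, in the units of the state.
- sense(): the state, without advancing time (a new reading comes with each control period).
- get_image(name): name is "scene" or "top" or "wrist"; returns a dict with "color" (420x560x3 uint8, red, green, blue), "depth" (420x560 float32, m along the optical axis (not along the pixel's ray), 0 where there is no reading), "K" (3x3 intrinsics, pixels), "distortion" ([k1, k2, p1, p2, k3] as OpenCV has them; the pictures are not rectified), "position" and "attitude" of the camera in the world. Camera axes: x right, y down, z forward; pixel columns grow to the right and rows downward; lengths in m; the calibration is good to about 2 mm. A picture is of the moment at which its call begins.
- job_done(): hands the job in, once; it reports no verdict.
The state is a dict: "time": time; "qpos": joint angles; "dq": joint speeds; "joint_torque": joint torques, N m; "position": TCP position; "tcp_rot": TCP orientation; "ft_force": force on the tool from outside, world axes, zero at the start; "torque": the same for the moment, N m; "width": finger opening in m.
Only numpy, scipy, OpenCV 4.12 (cv2) and the standard library are available. Lean on these libraries where they do the work, as an engineer would, in place of code of your own. Each camera call takes 0.05 s, during which the arm holds its last target. There are 200 camera calls.

## Working session

There is one attempt and no reset: what is moved stays moved. The work goes in short steps, Python scripts to look and compute and a tool call to move; the robot and the scene stay as the last step left them, time stands still between calls to the robot, and variables do not carry over. Pictures are saved under pics/ and viewed, about 12 in all and at most 16, crops included, and the job is handed in when it is done.

Besides the shell and the picture viewer there is one more tool, called after "Request:" by a JSON object that holds its "api" and its "payload". move_arm: Moves the arm, as the interface text tells. Its arguments: {"type":"object","properties":{"series":{"type":"array"},"fingers":{"type":"number"}},"required":["series"]}

```bash
ls; mkdir -p pics; cat > h.py <<'E'
from cell import *
import numpy as np, cv2
from scipy.spatial.transform import Rotation as R
def rot(a):
    a=np.array(a,float)
    return R.from_rotvec(a).as_matrix() if a.size==3 else (a if a.shape==(3,3) else R.from_quat(a).as_matrix())
def cloud(im):
    h,w=im["depth"].shape
    u,v=np.meshgrid(np.arange(w),np.arange(h))
    p=cv2.undistortPoints(np.stack([u,v],-1).reshape(-1,1,2).astype(np.float64),im["K"],np.array(im["distortion"])).reshape(h,w,2)
    d=im["depth"].astype(float)
    c=np.dstack([p[...,0]*d,p[...,1]*d,d])
    W=c@rot(im["attitude"]).T+np.array(im["position"])
    W[d==0]=np.nan
    return W
def save(im,n,crop=None,s=1):
    c=im["color"][...,::-1]
    if crop: c=c[crop[1]:crop[3],crop[0]:crop[2]]
    cv2.imwrite("pics/"+n,cv2.resize(c,None,fx=s,fy=s,interpolation=cv2.INTER_CUBIC))
E
python3 - <<'E'
from h import *
import pickle
d={}
for n in ["scene","top","wrist"]:
    im=get_image(n); d[n]=im; print(n,im["position"],im["attitude"],im["K"][0][0])
pickle.dump(d,open("im0.pkl","wb"))
save(d["top"],"top0.png",s=1.42); save(d["scene"],"scene0.png",s=1.42)
print(sense())
E
```

```text
pics
scene [0.88820077 0.37441651 0.77188731] [-0.88782916 -2.71940471  0.75780373] 384.0214676975267
top [0.4730766  0.03987442 1.203143  ] [-2.18072103  2.14847175 -0.12994199] 472.6596139002094
wrist [ 0.22990022 -0.61246263  0.37477956] [ 2.26295276 -1.77908506 -0.28879821] 321.6004388825111
{'time': 0.15, 'qpos': array([-1.37958653e+00,  4.80691151e-01,  1.59672867e+00, -1.29642326e-05,
        1.06508917e+00, -4.65834531e-02]), 'dq': array([ 5.53303658e-04, -1.02144533e-03, -6.13116104e-04,  1.14159429e-05,
       -4.21963591e-04,  4.88893894e-04]), 'joint_torque': array([ 8.73359713e-04, -9.51154661e+01, -4.30456102e+01, -6.46760827e-05,
        8.06952012e-03, -4.00617694e-05]), 'position': array([ 0.15308112, -0.63139948,  0.2308178 ]), 'tcp_rot': array([-2.46879994e+00,  1.94188514e+00,  1.10011142e-03]), 'ft_force': array([ 0.08209216,  0.0422875 , -0.022466  ]), 'torque': array([0.0501572 , 0.02052643, 0.03016071]), 'width': 0.08534140769936732}
```

View pics/top0.png

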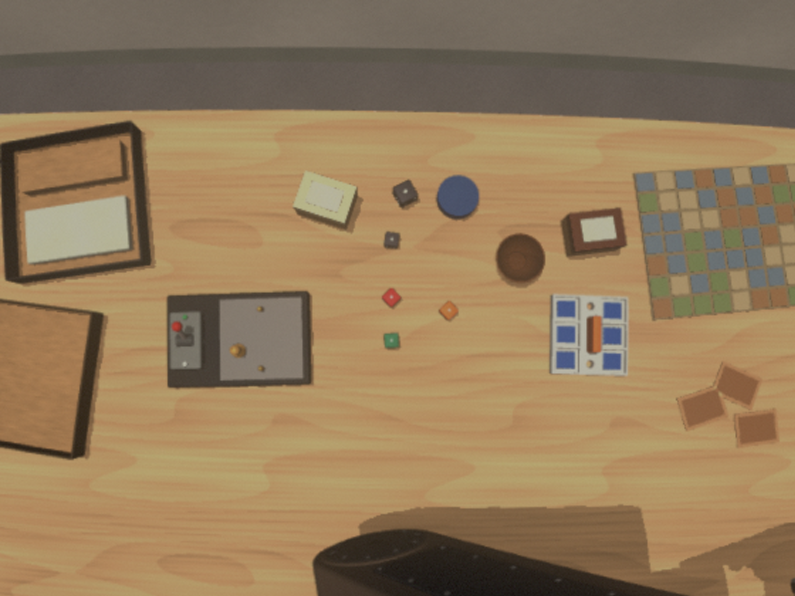

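View pics/scene0.png

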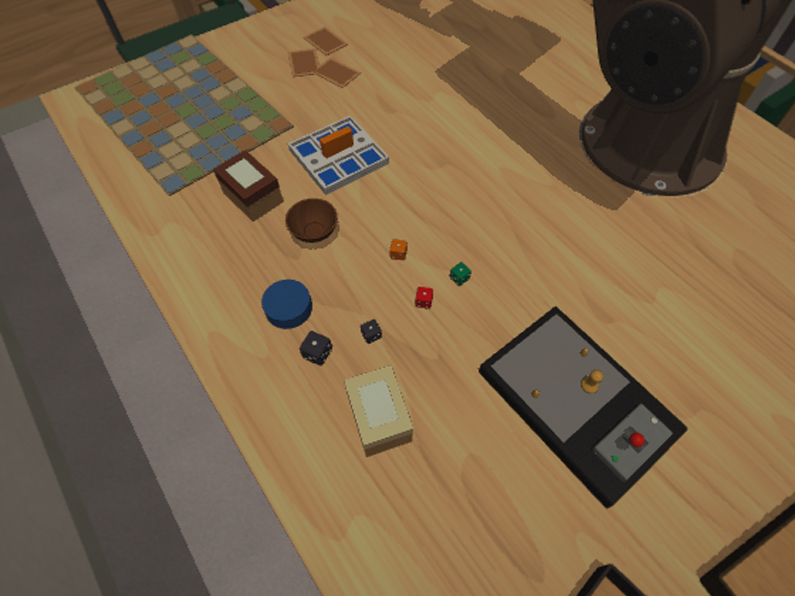

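Top view (796 px wide): the dice are red (391,298), green (391,341), orange (449,310) and dark grey (392,240). A larger dark grey look-alike sits at (405,193), and blue and purple are absent. The pawn is at (237,350), toggle ball (177,327), tray handle (594,334) and bowl (520,258). The green dot is towards world +x, so the charger's yaw is about 0.

```bash
cat >> h.py <<'E'
def rect(W,m):
    p=W[m][:,:2]; p=p[np.isfinite(p).all(1)]
    (c,s,a)=cv2.minAreaRect((p*1000).astype(np.float32)); return np.round(c,1),np.round(s,1),round(a,1)
def blobs(im,W,zlo,zhi,amin=15):
    m=((W[...,2]>zlo)&(W[...,2]<zhi)).astype(np.uint8)
    n,l,st,ce=cv2.connectedComponentsWithStats(m,connectivity=4)
    for i in range(1,n):
        if st[i,4]<amin: continue
        k=l==i
        print(np.round(ce[i]),st[i,4],"med",np.round(np.nanmedian(W[k],0)*1000,1),"rect",*rect(W,k),"col",np.median(im["color"][k],0).astype(int))
E
python3 - <<'E'
from h import *
import pickle
d=pickle.load(open("im0.pkl","rb"))
im=d["top"];W=cloud(im)
print("table",np.nanmedian(W[240:300,150:350,2]))
def win(u0,v0,u1,v1):
    c=dict(im);V=np.full_like(W,np.nan);s=np.s_[int(v0/1.42):int(v1/1.42),int(u0/1.42):int(u1/1.42)];V[s]=W[s];return V
print("dice");V=win(365,165,480,365);blobs(im,V,.018,.06)
print("charger");V=win(155,280,325,400);blobs(im,V,.018,.034);blobs(im,V,.0345,.06,3);blobs(im,V,.06,.12,3)
print("tray");V=win(540,280,640,385);blobs(im,V,.005,.03);blobs(im,V,.035,.08)
print("bowl");V=win(490,225,550,290);blobs(im,V,.025,.06)
print("boxes");V=win(280,160,640,290);blobs(im,V,.05,.08)
save(im,"crop1.png",(115,110,340,285),3.5)
E
```

```text
table 0.0002037752217416422
dice
[322. 138.] 692 med [775.9 -89.8  29. ] rect [777.5 -90. ] [75.2 73.7] 19.9 col [ 75  83 104]
[285. 135.] 217 med [779.6   5.2  34.4] rect [781.3   5.4] [37.6 36.2] 30.0 col [88 76 67]
[276. 168.] 108 med [695.3  28.1  24.8] rect [695.4  28.1] [25.8 26.4] 82.7 col [93 81 70]
[275. 209.] 107 med [591.8  27.8  25. ] rect [591.6  27.2] [26.6 25.2] 45.0 col [175  74  61]
[316. 218.] 109 med [570.5 -75.   24.4] rect [570.6 -74.9] [25.1 26.6] 44.5 col [178 111  63]
[275. 239.] 103 med [516.7  26.8  25.3] rect [514.6  26.9] [24.9 24.9] 0.9 col [ 85 120  83]
charger
[174. 239.] 5497 med [514.6 276.3  27.7] rect [512.6 298.4] [165.4 256.9] 2.9 col [132 121 109]
[182. 218.] 12 med [565.7 258.7  38.5] rect [565.9 258.7] [7.9 5.5] 1.9 col [133 112  79]
[131. 240.] 865 med [505.  382.8  44.9] rect [509.9 386.4] [101.9  57.8] 4.4 col [118 113 100]
[170. 246.] 28 med [494.6 286.9  36.8] rect [493.  286.4] [11.9 22.4] 83.5 col [111  85  54]
[183. 259.] 9 med [463.4 252.9  36.8] rect [464.3 253.4] [7.6 5.4] 10.4 col [130 106  69]
[125. 231.] 67 med [528.9 385.6  94.9] rect [526.5 386.1] [25.1 14.9] 2.0 col [131  66  55]
[165. 246.] 45 med [493.9 291.8  68.3] rect [493.9 292.3] [14.6 15.2] 0.9 col [152 118  70]
tray
[414. 236.] 2686 med [ 529.  -322.    11.7] rect [ 529.9 -330.4] [142.3 142.5] 88.0 col [156 152 143]
[419. 234.] 211 med [ 532.1 -326.4   55.8] rect [ 531.3 -328.8] [16.2 63. ] 86.8 col [172 104  60]
bowl
[369. 180.] 340 med [ 672.3 -214.1   36.1] rect [ 663.9 -200.3] [88.8 86.6] 13.3 col [88 64 45]
boxes
[228. 139.] 1102 med [761.4 146.1  62.3] rect [763.1 146.6] [97.5 70.8] 72.4 col [182 179 136]
[420. 161.] 1062 med [ 712.9 -331.8   62.1] rect [ 714.5 -334. ] [70.2 99.2] 7.5 col [105  75  57]
```

View pics/crop1.png

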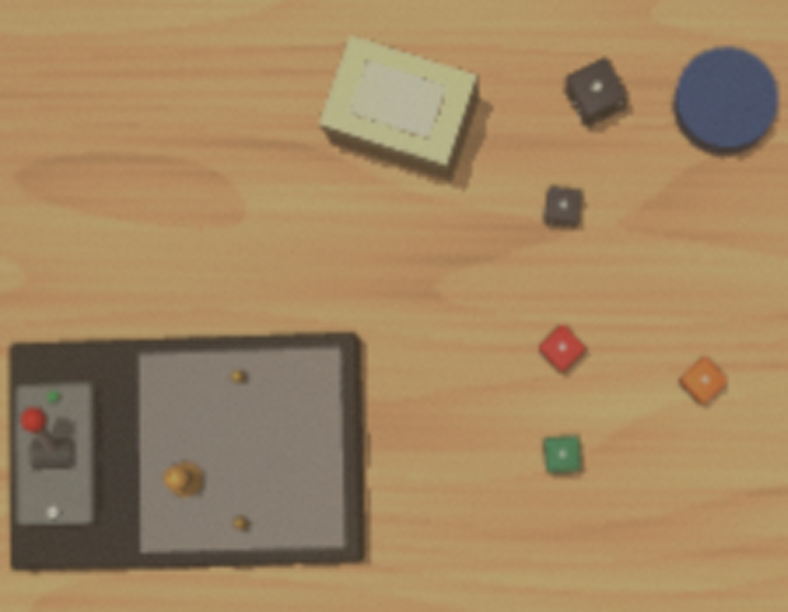

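Scene count: the chosen grey die is at crop (563,207). The larger one at (597,88) is the look-alike. Next is a row planner, then the toggle.

```bash
cat >> h.py <<'E'
SEAT=np.array([514.9,256.0]); CY=0.0515
def ch(x,y):
    c,s=np.cos(CY),np.sin(CY); return SEAT+np.array([c*x-s*y,s*x+c*y])
def wrap(a,p=2*np.pi): return (a+p/2)%p-p/2
def plan(*wps,half=False,step=55):
    """wps: (x,y,z mm, yaw of tool x or None); prints rows ready to type"""
    s=sense(); p=np.array(s["position"])*1000; M=rot(s["tcp_rot"]); rows=[]
    for x,y,z,yaw in wps:
        cur=np.arctan2(M[1,0],M[0,0]); t=0 if yaw is None else -wrap(yaw-cur,np.pi if half else 2*np.pi)
        d=np.array([x,y,z])-p; n=int(max(np.ceil(np.linalg.norm(d)/step),np.ceil(abs(t)/.17),1))
        for i in range(n):
            l=M.T@(np.array([x,y,z])-p)/(n-i); l=np.round(l); p=p+M@l
            tt=round(t/n,3); M=M@R.from_euler("z",tt).as_matrix(); rows.append([[int(v) for v in l],tt])
        rows.append("|")
    print(str(rows).replace(" ","").replace("'",""))
def st():
    s=sense(); M=rot(s["tcp_rot"]); print("t",round(s["time"],2),"p",np.round(np.array(s["position"])*1000,1),"yaw",round(np.arctan2(M[1,0],M[0,0]),3),"tilt",np.round(M[:2,2],3),"w",round(s["width"]*1000,1),"f",np.round(s["ft_force"],1),"q6",round(s["qpos"][5],2))
E
python3 - <<'E'
from h import *
a=ch(60,131); st(); plan((400,-430,230,-.8),(560,0,200,-.1),(*a,180,CY),(*a,77,CY)); print(a,ch(9,131))
E
```

```text
t 0.15 p [ 153.1 -631.4  230.8] yaw -1.333 tilt [-0.     0.001] w 85.3 f [ 0.1  0.  -0. ] q6 -0.05
[[[-23,-48,0],np.float64(-0.089)],[[-19,-50,0],np.float64(-0.089)],[[-14,-51,0],np.float64(-0.089)],[[-9,-52,0],np.float64(-0.089)],[[-5,-53,0],np.float64(-0.089)],[[0,-53,1],np.float64(-0.089)],|,[[-22,-46,3],np.float64(-0.078)],[[-18,-48,3],np.float64(-0.078)],[[-14,-49,3],np.float64(-0.078)],[[-11,-50,4],np.float64(-0.078)],[[-7,-50,3],np.float64(-0.078)],[[-3,-51,4],np.float64(-0.078)],[[1,-51,3],np.float64(-0.078)],[[6,-51,4],np.float64(-0.078)],[[9,-50,3],np.float64(-0.078)],|,[[-4,-49,3],np.float64(-0.019)],[[-3,-49,3],np.float64(-0.019)],[[-2,-49,2],np.float64(-0.019)],[[-1,-48,3],np.float64(-0.019)],[[0,-49,2],np.float64(-0.019)],[[1,-48,3],np.float64(-0.019)],[[2,-49,2],np.float64(-0.019)],[[3,-48,3],np.float64(-0.019)],|,[[0,0,51],np.float64(0.002)],[[0,0,52],np.float64(0.002)],|]
[568.07693192 389.91495029] [517.14454935 387.28961116]
```

Request:
{"api": "move_arm", "payload": {"series": [[[-23,-48,0],-0.09],[[-19,-50,0],-0.09],[[-14,-51,0],-0.09],[[-9,-52,0],-0.09],[[-5,-53,0],-0.09],[[0,-53,1],-0.09],[[-22,-46,3],-0.08],[[-18,-48,3],-0.08],[[-14,-49,3],-0.08],[[-11,-50,4],-0.08],[[-7,-50,3],-0.08],[[-3,-51,4],-0.08]], "fingers": 0}}

```text
time: 1.65
position: [0.5041, -0.1254, 0.2077]
tcp_rot: [-3.109, 0.447, -0.0]
ft_force: [0.9, -0.3, -0.5]
width: -0.0
```

```bash
sed -i 's/tt=round(t\/n,3)/tt=round(float(t\/n),3)/' h.py; python3 - <<'E'
from h import *
a=ch(60,131); st(); plan((560,0,200,-.1),(*a,180,CY),(*a,77,CY))
E
```

```text
t 1.65 p [ 504.1 -125.4  207.7] yaw -0.286 tilt [0.    0.001] w -0.0 f [ 0.9 -0.3 -0.5] q6 -0.02
[[[6,-45,3],-0.062],[[9,-45,2],-0.062],[[12,-45,3],-0.062],|,[[-4,-49,3],-0.019],[[-3,-49,2],-0.019],[[-2,-49,3],-0.019],[[-1,-48,2],-0.019],[[0,-49,3],-0.019],[[1,-48,2],-0.019],[[1,-49,3],-0.019],[[3,-48,2],-0.019],|,[[0,0,52],0.0],[[0,0,51],0.0],|]
```

Request:
{"api": "move_arm", "payload": {"series": [[[6,-45,3],-0.06],[[9,-45,2],-0.06],[[12,-45,3],-0.06],[[-4,-49,3],-0.02],[[-3,-49,2],-0.02],[[-2,-49,3],-0.02],[[-1,-48,2],-0.02],[[0,-49,3],-0.02],[[1,-48,2],-0.02],[[1,-49,3],-0.02],[[3,-48,2],-0.02],[[0,0,0],0]]}}

```text
time: 3.15
position: [0.565, 0.4111, 0.1767]
tcp_rot: [-3.139, -0.111, 0.002]
ft_force: [0.6, -0.0, -0.2]
width: 0.0002
```

```bash
python3 - <<'E'
from h import *
a=ch(60,131); st(); plan((*a,130,CY),(*a,77,CY),step=30)
im=get_image("wrist"); save(im,"w1.png",s=1.4)
E
```

```text
t 3.15 p [565.  411.1 176.7] yaw 0.071 tilt [-0.001  0.   ] w 0.2 f [ 0.6 -0.  -0.2] q6 0.51
[[[1,11,23],0.01],[[1,10,24],0.01],|,[[0,0,26],-0.0],[[0,0,27],-0.0],|]
```

View pics/w1.png

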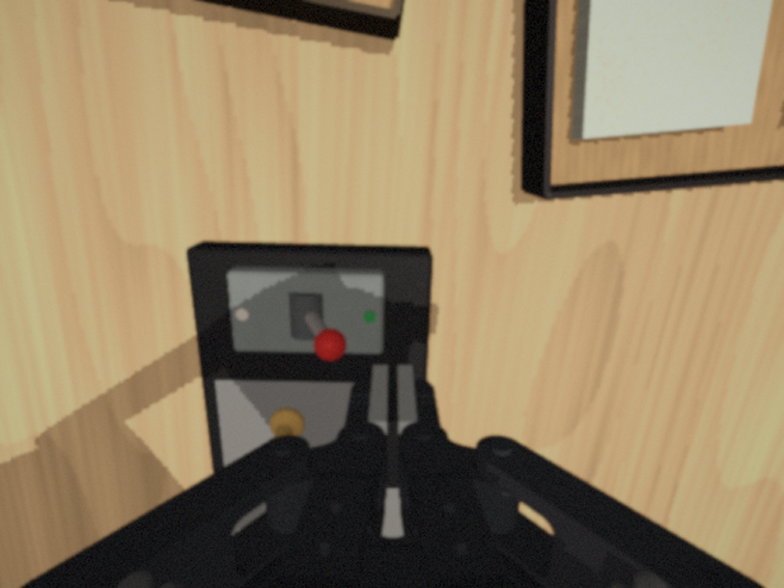

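Wrist view: the ball at (330,345) leans towards the green dot (370,316), so the switch is on. The closed fingers at (392,395) are on its +x side. Going down and pushing towards -x.

Request:
{"api": "move_arm", "payload": {"series": [[[1,11,23],0.01],[[1,11,24],0.01],[[0,0,26],0],[[0,0,25],0],[[0,0,0],0],[[-10,0,0],0],[[-10,0,0],0],[[-10,0,0],0]]}}

```text
time: 4.2
position: [0.5395, 0.3801, 0.0801]
tcp_rot: [-3.14, -0.069, -0.003]
ft_force: [2.6, -0.6, 2.3]
width: -0.0001
```

```bash
python3 - <<'E'
from h import *
a=ch(12,131); st(); plan((*a,77,CY),step=10)
E
```

```text
t 4.2 p [539.5 380.1  80.1] yaw 0.044 tilt [0.002 0.   ] w -0.1 f [ 2.6 -0.6  2.3] q6 0.53
[[[-6,-3,1],-0.002],[[-7,-3,1],-0.002],[[-6,-2,1],-0.002],|]
```

Request:
{"api": "move_arm", "payload": {"series": [[[-6,-3,0],0],[[-7,-3,0],0],[[-7,-1,0],0],[[-7,0,0],0],[[-4,0,0],0],[[10,0,-10],0],[[10,0,-30],0],[[0,0,-40],0],[[0,0,0],0]]}}

```text
time: 5.32
position: [0.5286, 0.388, 0.1635]
tcp_rot: [-3.138, -0.073, -0.014]
ft_force: [-0.6, 0.6, 0.1]
width: -0.0
```

```bash
python3 - <<'E'
from h import *
st()
im=get_image("top");W=cloud(im);V=np.full_like(W,np.nan);V[190:290,110:225]=W[190:290,110:225]
blobs(im,V,.06,.11,3)
s=get_image("scene"); save(s,"s1.png",(330,200,500,360),4)
E
```

```text
t 5.33 p [528.6 388.  163.5] yaw 0.046 tilt [0.009 0.003] w -0.0 f [-0.6  0.6  0.1] q6 0.54
[125. 246.] 63 med [489.1 383.4  93.8] rect [491.6 383.6] [15.6 25.1] 83.3 col [112  51  44]
[165. 246.] 45 med [493.9 291.9  66.7] rect [494.  292.7] [14.6 14.5] 2.1 col [118  90  55]
```

View pics/s1.png

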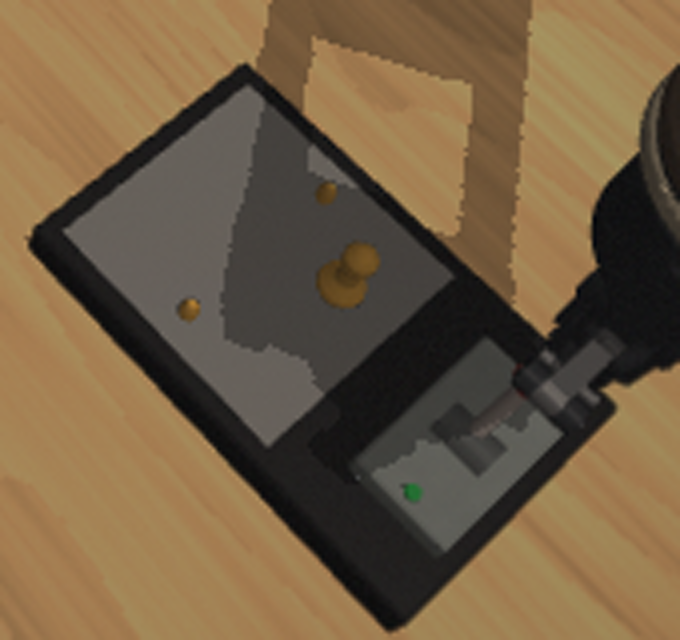

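Picture: the lever leans away from the green dot (413,492), and the depth blob puts the ball at x=490, so it is off. Now the pawn.

```bash
python3 - <<'E'
from h import *
plan((494,292.5,150,CY),(494,292.5,70,CY),(494,292.5,41,CY),step=35)
E
```

```text
[[[-12,31,3],-0.002],[[-13,31,4],-0.002],[[-13,31,3],-0.002],|,[[0,0,27],0.0],[[0,0,27],0.0],[[0,0,26],0.0],|,[[0,0,29],0.001],|]
```

Request:
{"api": "move_arm", "payload": {"series": [[[-12,31,3],0],[[-13,31,4],0],[[-12,31,3],0],[[0,0,0],0],[[0,0,27],0],[[0,0,27],0],[[0,0,0],0]], "fingers": 60}}

```text
time: 6.3
position: [0.4896, 0.2893, 0.0882]
tcp_rot: [3.137, 0.073, -0.005]
ft_force: [0.6, 0.1, 1.0]
width: 0.0601
```

```bash
python3 - <<'E'
from h import *
st();plan((494,292.5,70,CY),(494,292.5,41,CY),step=20)
E
```

```text
t 6.3 p [489.6 289.3  88.2] yaw 0.047 tilt [-0.003 -0.004] w 60.1 f [0.6 0.1 1. ] q6 0.44
[[[5,-3,18],-0.005],|,[[0,0,15],0.0],[[0,0,14],0.0],|]
```

Request:
{"api": "move_arm", "payload": {"series": [[[4,-3,18],0],[[0,0,15],0],[[0,0,14],0],[[0,0,0],0]]}}

```text
time: 6.8
position: [0.4942, 0.2936, 0.039]
tcp_rot: [3.137, 0.074, -0.004]
ft_force: [-0.2, 0.4, 0.4]
width: 0.0601
```

Request:
{"api": "move_arm", "payload": {"series": [[[0,0,0],0],[[0,0,0],0],[[0,0,0],0],[[0,0,0],0],[[0,0,-20],0],[[0,0,-30],0],[[0,0,-30],0],[[0,0,0],0]], "fingers": 0}}

```text
time: 7.8
position: [0.4949, 0.294, 0.1227]
tcp_rot: [3.138, 0.074, -0.001]
ft_force: [1.0, -0.3, -0.2]
width: 0.0151
```

```bash
python3 - <<'E'
from h import *
st();plan((600,100,150,-.15),(664,-200,150,-.35),(664,-200,40,-.35),step=50)
im=get_image("top");W=cloud(im);V=np.full_like(W,np.nan);V[190:290,145:225]=W[190:290,145:225]
blobs(im,V,.034,.075,3)
E
```

```text
t 7.8 p [494.9 294.  122.7] yaw 0.047 tilt [-0.001 -0.003] w 15.1 f [ 1.  -0.3 -0.2] q6 0.44
[[[19,40,-5],0.039],[[21,39,-5],0.039],[[22,38,-6],0.039],[[24,37,-5],0.039],[[25,37,-6],0.039],|,[[15,41,0],0.029],[[17,41,0],0.029],[[18,40,0],0.029],[[19,39,0],0.029],[[20,39,0],0.029],[[21,38,0],0.029],[[22,38,1],0.029],|,[[0,0,37],-0.0],[[0,0,36],-0.0],[[0,0,37],-0.0],|]
[182. 218.] 14 med [566.  258.2  38.5] rect [565.8 257.6] [7.7 6.9] 2.3 col [146 121  85]
[183. 258.] 10 med [464.6 251.8  38.5] rect [464.6 252.9] [7.4 5.3] 2.1 col [108  85  56]
```

Request:
{"api": "move_arm", "payload": {"series": [[[19,40,-5],0.04],[[21,39,-5],0.04],[[22,38,-6],0.04],[[24,37,-5],0.04],[[25,37,-6],0.04],[[15,41,0],0.03],[[17,41,0],0.03],[[18,40,0],0.03],[[19,39,0],0.03],[[20,39,0],0.03],[[21,38,0],0.03],[[0,0,0],0]]}}

```text
time: 9.35
position: [0.6487, -0.1732, 0.1354]
tcp_rot: [3.089, -0.536, -0.028]
ft_force: [-0.7, 0.5, -0.3]
width: 0.0148
```

```bash
python3 - <<'E'
from h import *
st();plan((664,-201,90,None),(664,-201,36,None),step=25)
im=get_image("wrist"); save(im,"w2.png",s=1.2)
E
```

```text
t 9.35 p [ 648.7 -173.2  135.4] yaw -0.343 tilt [-0.019 -0.003] w 14.8 f [-0.7  0.5 -0.3] q6 0.05
[[[8,7,15],0.0],[[8,7,15],0.0],[[9,7,15],0.0],|,[[0,0,18],0.0],[[0,0,18],0.0],[[0,-1,18],0.0],|]
```

View pics/w2.png

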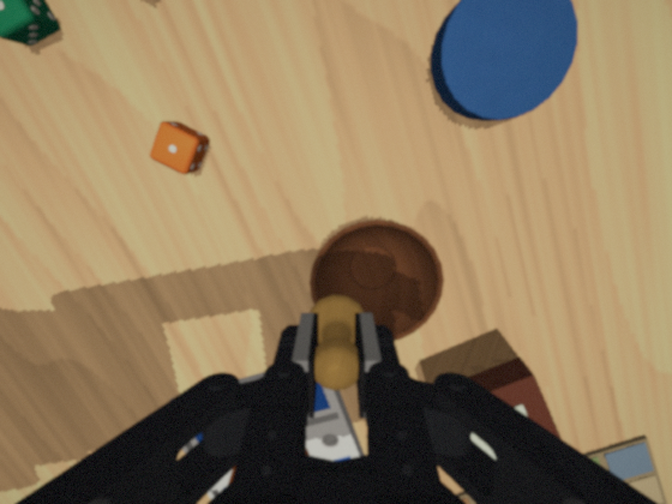

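Wrist picture: the pawn is held between the fingers (337,340), with the bowl at (376,278), so its foot goes down into the bowl once moved over.

Request:
{"api": "move_arm", "payload": {"series": [[[8,7,15],0],[[8,7,10],0],[[9,7,5],0],[[0,0,5],0],[[0,0,0],0]]}}

```text
time: 10.02
position: [0.664, -0.1985, 0.0952]
tcp_rot: [3.091, -0.529, -0.035]
ft_force: [0.5, 0.1, -0.2]
width: 0.015
```

```bash
python3 - <<'E'
from h import *
st();plan((664,-201,70,None),(664,-201,31,None),step=20)
E
```

```text
t 10.03 p [ 664.  -198.5   95.2] yaw -0.339 tilt [-0.023 -0.001] w 15.0 f [ 0.5  0.1 -0.2] q6 0.02
[[[1,1,13],0.0],[[0,1,12],0.0],|,[[1,0,20],0.0],[[0,0,19],0.0],|]
```

Request:
{"api": "move_arm", "payload": {"series": [[[1,1,13],0],[[0,1,12],0],[[1,0,18],0],[[0,0,18],0],[[0,0,0],0]]}}

```text
time: 10.65
position: [0.6632, -0.2005, 0.0295]
tcp_rot: [3.092, -0.528, -0.036]
ft_force: [0.8, 0.6, -0.5]
width: 0.0153
```

Request:
{"api": "move_arm", "payload": {"series": [[[0,0,0],0],[[0,0,0],0],[[0,0,-20],0],[[0,0,-30],0],[[0,0,-40],0],[[0,0,-40],0],[[0,0,0],0]], "fingers": 32}}

```text
time: 11.52
position: [0.6686, -0.201, 0.1725]
tcp_rot: [3.091, -0.528, -0.024]
ft_force: [0.6, 0.7, -0.3]
width: 0.0319
```

```bash
python3 - <<'E'
from h import *
st();plan((600,-290,150,-.8),(531,-329,120,-1.6),step=50)
im=get_image("wrist"); save(im,"w3.png",s=1.2)
t=get_image("top");W=cloud(t)
V=np.full_like(W,np.nan);V[155:210,345:390]=W[155:210,345:390];blobs(t,V,.025,.06)
V=np.full_like(W,np.nan);V[195:275,378:455]=W[195:275,378:455];blobs(t,V,.052,.065);blobs(t,V,.004,.03)
E
```

```text
t 11.53 p [ 668.6 -201.   172.5] yaw -0.338 tilt [-0.016 -0.003] w 31.9 f [ 0.6  0.7 -0.3] q6 0.01
[[[-12,35,8],0.154],[[-6,37,8],0.154],[[0,38,8],0.154],|,[[-4,15,6],0.16],[[-1,16,6],0.16],[[1,16,6],0.16],[[3,15,7],0.16],[[6,14,6],0.16],|]
[357. 177.] 139 med [ 686.5 -174.4   36.5] rect [ 668.5 -178.4] [42.  87.8] 77.1 col [128  89  60]
[364. 182.] 18 med [ 661.6 -193.7   42.9] rect [ 661.8 -193.7] [ 5.9 15.9] 76.6 col [189 139  80]
```

View pics/w3.png

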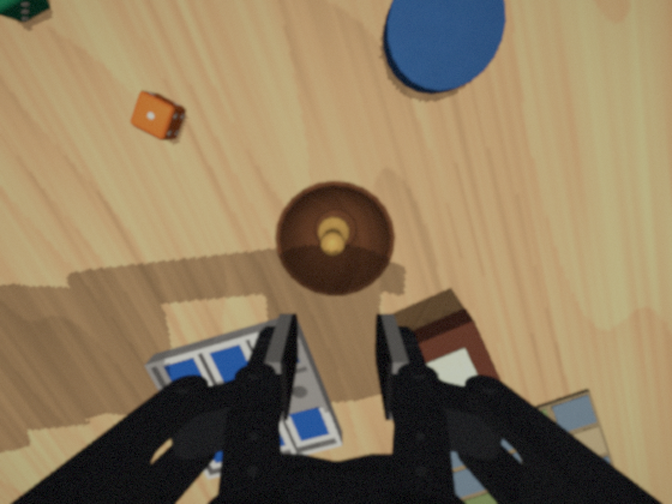

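The pawn stands in the bowl (333,235). Next I measure the tray precisely from the first top image.

```bash
python3 - <<'E'
from h import *
import pickle
t=pickle.load(open("im0.pkl","rb"))["top"];W=cloud(t)
V=np.full_like(W,np.nan);V[195:275,378:455]=W[195:275,378:455];blobs(t,V,.053,.065);blobs(t,V,.015,.03)
blobs(t,V,.004,.03)
t=get_image("scene");W=cloud(t);S=W.copy();W[~((abs(W[...,0]-.53)<.09)&(abs(W[...,1]+.33)<.09))]=np.nan
blobs(t,W,.053,.065);blobs(t,W,.004,.03)
E
```

```text
[420. 234.] 148 med [ 533.2 -329.4   56.9] rect [ 530.9 -330.2] [15.7 62. ] 89.1 col [175 105  61]
[414. 236.] 503 med [ 528.6 -322.8   17.9] rect [ 530.6 -331.2] [140.3  52.9] 0.2 col [179 176 161]
[438. 211.] 28 med [ 596.1 -392.9   17.7] rect [ 593.8 -387.3] [33.4 13.7] 74.6 col [170 160 141]
[392. 225.] 63 med [ 555.9 -264.5   17.5] rect [ 554.2 -279.8] [37.4 58.8] 87.7 col [171 168 155]
[430. 227.] 24 med [ 552.4 -369.    17.6] rect [ 553.5 -371.7] [ 2.9 36.9] 0.4 col [177 174 158]
[393. 245.] 55 med [ 508.2 -264.3   17.8] rect [ 510.8 -277.2] [35.3 51.9] 29.9 col [176 173 160]
[438. 245.] 35 med [ 506.3 -395.1   16.8] rect [ 503.7 -389. ] [23.4 33.1] 27.9 col [164 157 142]
[441. 256.] 17 med [ 475.8 -397.    18. ] rect [ 478.4 -395.5] [ 4.3 25.4] 88.5 col [165 160 142]
[427. 264.] 17 med [ 458.  -360.2   17.5] rect [ 459.2 -362.5] [ 2.6 26.3] 0.1 col [173 155 126]
[414. 236.] 2731 med [ 529.4 -322.    11.6] rect [ 529.5 -333.5] [148.7 142.1] 88.5 col [155 152 143]
[237.  95.] 115 med [ 530.5 -325.9   58. ] rect [ 532.5 -329.2] [19.5 62.6] 85.2 col [119  57  13]
[240. 111.] 1685 med [ 535.3 -308.9   14. ] rect [ 532.  -329.6] [145.4 143.8] 89.0 col [ 95  91 101]
```

Request:
{"api": "move_arm", "payload": {"series": [[[-12,35,8],0.15],[[-6,37,8],0.15],[[0,38,8],0.15],[[-4,15,6],0.16],[[-1,16,6],0.16],[[1,16,6],0.16],[[3,15,7],0.16],[[0,0,0],0.16],[[0,0,0],0]], "fingers": 60}}

```text
time: 12.8
position: [0.5314, -0.3201, 0.1116]
tcp_rot: [2.143, -2.267, -0.048]
ft_force: [-0.4, 0.0, 0.6]
width: 0.06
```

```bash
python3 - <<'E'
from h import *
st();plan((531,-330,70,-1.597),(531,-330,24,-1.597),step=25)
E
```

```text
t 12.8 p [ 531.4 -320.1  111.6] yaw -1.627 tilt [-0.037  0.007] w 60.0 f [-0.4  0.   0.6] q6 1.06
[[[5,-1,21],-0.015],[[5,-1,20],-0.015],|,[[0,-1,23],-0.0],[[0,0,23],-0.0],|]
```

Request:
{"api": "move_arm", "payload": {"series": [[[5,-1,20],-0.02],[[5,-1,18],-0.01],[[0,0,18],0],[[0,0,18],0],[[0,0,8],0],[[0,0,0],0]]}}

```text
time: 13.55
position: [0.5287, -0.3289, 0.0213]
tcp_rot: [2.189, -2.222, -0.055]
ft_force: [-0.2, -0.1, -0.2]
width: 0.0601
```

```bash
python3 - <<'E'
from h import *
st();plan((531,-330,24,-1.597),step=25)
E
```

```text
t 13.55 p [ 528.7 -328.9   21.3] yaw -1.586 tilt [-0.04  0.01] w 60.1 f [-0.2 -0.1 -0.2] q6 1.01
[[[1,-2,-3],0.011],|]
```

Request:
{"api": "move_arm", "payload": {"series": [[[1,-2,-2],0.01],[[0,0,0],0],[[0,0,0],0],[[0,0,0],0],[[0,0,0],0],[[0,0,-10],0],[[0,0,-20],0],[[0,0,-20],0],[[0,0,-20],0],[[0,0,0],0]], "fingers": 0}}

```text
time: 14.8
position: [0.5346, -0.3311, 0.099]
tcp_rot: [2.178, -2.234, -0.05]
ft_force: [-1.0, 0.0, -3.2]
width: 0.0151
```

```bash
python3 - <<'E'
from h import *
st();plan((560,-150,100,-1.55),(555,60,110,-1.53),(*SEAT,110,-1.519),step=35)
s=get_image("scene");W=cloud(s);W[~((abs(W[...,0]-.53)<.09)&(abs(W[...,1]+.33)<.09))]=np.nan
blobs(s,W,.05,.1,100);
p=W[(W[...,2]>.05)&(W[...,2]<.1)&(s["color"][...,0]<1.4*s["color"][...,2])]
save(s,"s2.png",(170,50,310,160),5)
E
```

```text
t 14.8 p [ 534.6 -331.1   99. ] yaw -1.596 tilt [-0.038  0.008] w 15.1 f [-1.   0.  -3.2] q6 1.02
[[[-30,-3,0],-0.008],[[-30,-4,0],-0.008],[[-30,-4,0],-0.008],[[-30,-4,0],-0.008],[[-31,-5,0],-0.008],[[-30,-4,0],-0.008],|,[[-30,0,-1],-0.003],[[-30,0,-1],-0.003],[[-30,0,-1],-0.003],[[-30,0,-1],-0.003],[[-30,-1,-2],-0.003],[[-30,0,-1],-0.003],[[-30,-1,-2],-0.003],|,[[-33,5,1],-0.001],[[-33,5,1],-0.001],[[-33,5,0],-0.001],[[-33,5,1],-0.001],[[-33,6,0],-0.001],[[-33,5,1],-0.001],|]
[234.  91.] 1965 med [ 552.9 -309.    87.8] rect [ 535.1 -329.6] [144.5 144.1] 88.5 col [92 87 97]
```

View pics/s2.png

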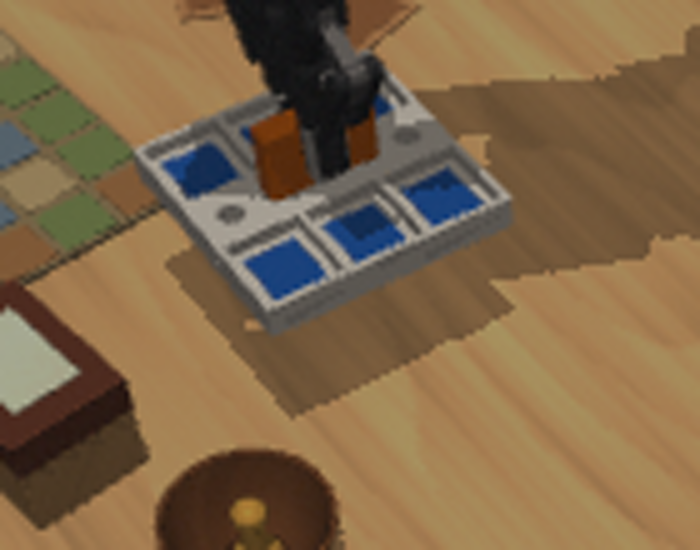

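The tray is gripped mid-handle (320,150) and off the table, and the pawn is still in the bowl. Carrying it.

Request:
{"api": "move_arm", "payload": {"series": [[[-15,-2,0],-0.01],[[-30,-4,0],-0.01],[[-30,-4,0],-0.01],[[-30,-4,0],-0.01],[[-30,-4,0],-0.01],[[-30,-3,0],0],[[-30,0,-1],0],[[-30,0,-1],0],[[-30,0,-1],0],[[-30,0,-1],-0.01],[[-30,0,-1],0],[[-20,0,0],0]]}}

```text
time: 16.35
position: [0.5412, 0.0238, 0.0965]
tcp_rot: [2.246, -2.156, -0.077]
ft_force: [0.5, 0.1, -3.5]
width: 0.0149
```

```bash
python3 - <<'E'
from h import *
st();plan((545,100,115,-1.53),(*SEAT,115,-1.519),step=33)
E
```

```text
t 16.35 p [541.2  23.8  96.5] yaw -1.53 tilt [-0.055  0.014] w 14.9 f [ 0.5  0.1 -3.5] q6 1.49
[[[-25,-2,-6],-0.0],[[-26,-2,-6],-0.0],[[-25,-2,-6],-0.0],|,[[-31,5,1],-0.002],[[-32,5,1],-0.002],[[-31,4,1],-0.002],[[-32,5,1],-0.002],[[-31,4,0],-0.002],|]
```

Request:
{"api": "move_arm", "payload": {"series": [[[-15,-2,-20],0],[[-25,-2,0],0],[[-25,-2,0],0],[[-25,3,0],0],[[-25,4,0],0],[[-25,4,0],0],[[-25,4,0],0],[[-25,4,0],0],[[-18,3,0],0],[[0,0,0],0]]}}

```text
time: 17.6
position: [0.5061, 0.2436, 0.1138]
tcp_rot: [2.246, -2.139, -0.091]
ft_force: [-0.1, 0.4, -3.5]
width: 0.0153
```

```bash
cat > tr.py <<'E'
from h import *
st()
for n in ("top","scene"):
    s=get_image(n);W=cloud(s);p=np.array(sense()["position"])
    W[~((abs(W[...,0]-p[0])<.1)&(abs(W[...,1]-p[1])<.1))]=np.nan
    lo=p[2]-.021
    m=(W[...,2]>lo-.012)&(W[...,2]<lo+.03)&(W[...,2]>.035)
    m=m.astype(np.uint8); _,l,stt,_=cv2.connectedComponentsWithStats(m); k=l==1+np.argmax(stt[1:,4])
    print(n,rect(W,k))
    q=W[k&(abs(W[...,2]-lo-.018)<.006)]; 
    A=np.c_[q[:,:2]-p[:2],np.ones(len(q))]; c=np.linalg.lstsq(A,q[:,2]-lo-.018,rcond=None)[0]; print("slope",np.round(c,4))
E
python3 tr.py; python3 -c "
from h import *
plan((*SEAT,100,-1.519),step=10)"
```

```text
t 17.6 p [506.1 243.6 113.8] yaw -1.523 tilt [-0.069  0.012] w 15.3 f [-0.1  0.4 -3.5] q6 1.86
top (array([507.3, 195.8]), array([140.7,  44.8]), 3.0)
slope [-0.0124  0.0045 -0.0036]
scene (array([507.5, 243.5]), array([143.5, 141. ]), 2.7)
slope [-0.0223  0.0072 -0.0032]
[[[-4,-3,4],-0.002],[[-5,-4,5],-0.002],[[-4,-3,4],-0.002],|]
```

Request:
{"api": "move_arm", "payload": {"series": [[[-4,-3,-50],0],[[-5,-4,-50],0],[[0,0,0],0]]}}

```text
time: 18.08
position: [0.5203, 0.248, 0.215]
tcp_rot: [2.24, -2.141, -0.091]
ft_force: [-0.3, -0.3, -4.2]
width: 0.0152
```

```bash
python3 -c "
from h import *
st()"
```

```text
t 18.07 p [520.3 248.  215. ] yaw -1.526 tilt [-0.071  0.011] w 15.2 f [-0.3 -0.3 -4.2] q6 1.87
```

Request:
{"api": "move_arm", "payload": {"series": [[[0,0,10],0],[[0,0,15],0],[[0,0,15],0],[[0,0,15],0],[[0,0,15],0],[[0,0,15],0],[[0,0,5],0],[[0,0,0],0]]}}

```text
time: 19.08
position: [0.5098, 0.2462, 0.1135]
tcp_rot: [2.232, -2.137, -0.096]
ft_force: [0.0, 0.7, -1.8]
width: 0.0152
```

```bash
python3 -c "
from h import *
st()"
```

```text
t 19.07 p [509.8 246.2 113.5] yaw -1.528 tilt [-0.079  0.007] w 15.2 f [ 0.   0.7 -1.8] q6 1.87
```

Request:
{"api": "move_arm", "payload": {"series": [[[-9,-4,16],-0.01],[[0,0,16],0],[[0,0,0],0]]}}

```text
time: 19.45
position: [0.5116, 0.2568, 0.0797]
tcp_rot: [2.245, -2.126, -0.096]
ft_force: [-1.2, -0.4, -2.2]
width: 0.0152
```

```bash
python3 tr.py; python3 - <<'E'
from h import *
s=get_image("scene"); save(s,"s3.png",(320,180,510,340),4)
E
```

```text
t 19.45 p [511.6 256.8  79.7] yaw -1.517 tilt [-0.078  0.008] w 15.2 f [-1.2 -0.4 -2.2] q6 1.87
top (array([512.8, 210.4]), array([141.3,  47.4]), 3.2)
slope [-0.0116 -0.0163 -0.0048]
scene (array([513.1, 257.6]), array([144. , 140.4]), 3.1)
slope [-0.0259  0.004  -0.0034]
```

View pics/s3.png

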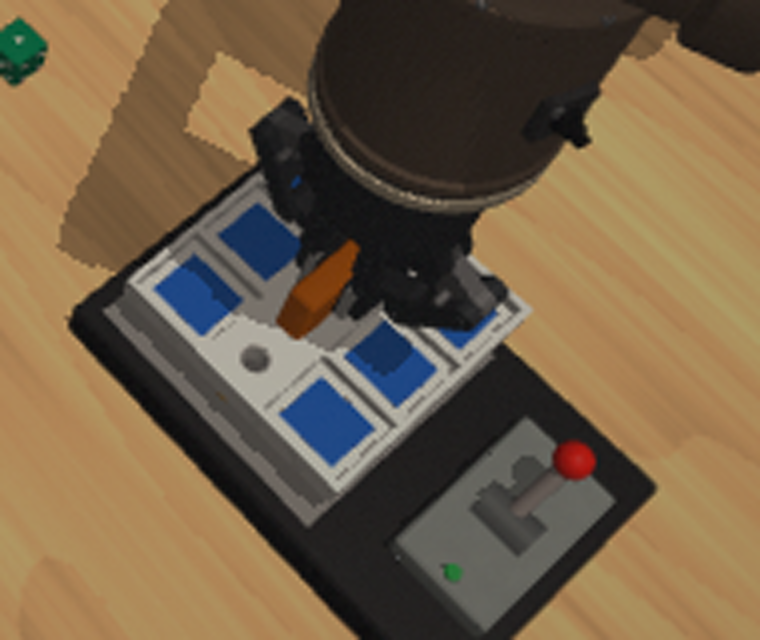

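Picture: the tray is over the base and about aligned, and the lever is on the white-dot (off) side. Lowering with a small correction.

Request:
{"api": "move_arm", "payload": {"series": [[[1,-3,8],0],[[0,-1,8],0],[[0,0,0],0]]}}

```text
time: 19.98
position: [0.5162, 0.2562, 0.0646]
tcp_rot: [2.247, -2.129, -0.094]
ft_force: [0.3, -0.2, -2.1]
width: 0.0153
```

```bash
python3 tr.py; python3 - <<'E'
from h import *
import pickle
s=pickle.load(open("im0.pkl","rb"))["scene"];W=cloud(s);W[~((abs(W[...,0]-.515)<.13)&(abs(W[...,1]-.28)<.2))]=np.nan
blobs(s,W,.015,.034,500);blobs(s,W,.036,.043,3)
E
```

```text
t 19.98 p [516.2 256.2  64.6] yaw -1.517 tilt [-0.074  0.009] w 15.3 f [ 0.3 -0.2 -2.1] q6 1.86
top (array([517.2, 208.5]), array([140.5,  45.8]), 3.8)
slope [-0.0114  0.0045 -0.0036]
scene (array([517.4, 256.9]), array([144. , 140.6]), 3.2)
slope [-0.0269  0.0054 -0.0032]
[404. 280.] 8042 med [530.4 291.3  28.5] rect [516.2 298.5] [166.5 256. ] 2.5 col [99 93 87]
[412. 247.] 12 med [467.6 254.2  38.9] rect [467.3 254.4] [5.8 6.3] 46.5 col [110  80  36]
[414. 271.] 40 med [501.  294.8  38.4] rect [499.2 295.1] [12.1 20.7] 9.4 col [134  96  42]
[377. 277.] 16 med [571.6 259.6  39.9] rect [570.9 259. ] [5.7 7.5] 63.0 col [112  83  37]
[447. 288.] 4 med [475.8 358.2  42.2] rect [475.6 358.2] [4.6 1.3] 3.7 col [60 59 56]
[428. 315.] 4 med [546.1 374.2  42.4] rect [545.9 374.2] [4.2 1.2] 4.2 col [93 93 87]
[422. 320.] 23 med [561.8 373.4  40.2] rect [561.7 372.7] [ 2.9 20.9] 5.4 col [48 47 45]
[428. 326.] 10 med [560.8 388.5  40.6] rect [560.6 388.6] [2.9 5.8] 11.7 col [49 49 46]
[434. 332.] 23 med [560.4 402.2  39.2] rect [559.9 403.4] [ 3.4 19.2] 4.3 col [47 46 44]
[440. 338.] 3 med [558.5 415.4  38.8] rect [558.8 415.5] [1.  2.9] 64.8 col [46 46 43]
```

Request:
{"api": "move_arm", "payload": {"series": [[[0,0,5],0],[[0,-1,5],0],[[0,0,3],0],[[0,0,0],0]]}}

```text
time: 20.58
position: [0.5164, 0.257, 0.0526]
tcp_rot: [2.248, -2.13, -0.093]
ft_force: [-0.6, -4.1, 3.7]
width: 0.0155
```

```bash
python3 tr.py
```

```text
t 20.57 p [516.4 257.   52.6] yaw -1.517 tilt [-0.073  0.01 ] w 15.5 f [-0.6 -4.1  3.7] q6 1.86
top (array([518.6, 207.9]), array([140.1,  44.7]), 4.6)
slope [-0.0012  0.0008 -0.0034]
scene (array([519. , 257.3]), array([143.4, 140.5]), 2.8)
slope [-0.001   0.0016 -0.003 ]
```

The tray is level now, its spine top at about 46.5 mm against 46 expected, so it has slid home. A light press, then release.

Request:
{"api": "move_arm", "payload": {"series": [[[0,0,2],0],[[0,0,2],0],[[0,0,0],0]]}}

```text
time: 21.05
position: [0.5164, 0.257, 0.0531]
tcp_rot: [2.25, -2.131, -0.092]
ft_force: [-0.4, -2.6, -3.1]
width: 0.0151
```

Request:
{"api": "move_arm", "payload": {"series": [[[0,0,0],0],[[0,0,0],0],[[0,0,0],0],[[0,0,0],0],[[0,0,-30],0],[[0,0,-50],0],[[0,0,-50],0],[[0,0,0],0]], "fingers": 50}}

```text
time: 22.05
position: [0.5259, 0.2557, 0.1851]
tcp_rot: [2.248, -2.129, -0.093]
ft_force: [0.3, 0.1, -0.7]
width: 0.0503
```

```bash
python3 - <<'E'
from h import *
st()
for n in ("top","scene"):
    s=get_image(n);W=cloud(s);X=W.copy()
    k=(abs(W[...,0]-.517)<.09)&(abs(W[...,1]-.256)<.09)
    X[~k]=np.nan; print(n); blobs(s,X,.042,.05,40)
    q=X[(X[...,2]>.042)&(X[...,2]<.05)]; A=np.c_[q[:,:2]-[.517,.256],np.ones(len(q))]; print("plane",np.linalg.lstsq(A,q[:,2],rcond=None)[0].round(4))
    b=(W[...,2]>.015)&(W[...,2]<.034)&(abs(W[...,0]-.515)<.1)&(W[...,1]>.33)&(W[...,1]<.45); print("base",np.nanmedian(W[b][:,2]).round(4))
    X=W.copy();X[~((X[...,1]<.08)&(X[...,1]>-.13)&(X[...,0]>.45)&(X[...,0]<.83))]=np.nan; blobs(s,X,.018,.033)
E
```

```text
t 22.05 p [525.9 255.7 185.1] yaw -1.517 tilt [-0.074  0.01 ] w 50.3 f [ 0.3  0.1 -0.7] q6 1.87
top
[200. 228.] 231 med [560.  197.   45.4] rect [518.  223.3] [139.3  72.3] 2.9 col [161 153 149]
[189. 241.] 60 med [507.7 239.7  45.4] rect [505.4 233.5] [45.3 20.3] 16.0 col [144 134 123]
plane [0.0037 0.0001 0.0454]
base 0.0276
[322. 138.] 669 med [775.9 -89.7  29. ] rect [777.2 -90.6] [75.1 74.4] 28.1 col [ 88  97 122]
[288. 141.] 16 med [766.   -1.4  28.7] rect [766.1  -3. ] [ 4.1 22.3] 22.5 col [91 77 60]
[275. 168.] 105 med [695.2  29.2  24.2] rect [695.7  27.9] [26.  26.2] 81.3 col [110  95  83]
[275. 209.] 106 med [591.9  27.8  25.1] rect [591.6  27.3] [26.4 25.6] 44.5 col [205  85  72]
[316. 218.] 105 med [570.5 -75.   24.9] rect [570.3 -75. ] [25.8 26.1] 41.3 col [208 130  74]
[275. 239.] 103 med [516.8  26.8  25.3] rect [515.7  26.9] [22.6 25. ] 0.8 col [ 96 139  97]
scene
[395. 263.] 1690 med [533.  264.8  46.3] rect [518.1 257.5] [144.2 141.2] 2.9 col [172 166 155]
plane [0.001  0.0018 0.0462]
base 0.0283
[280. 174.] 113 med [574.1 -70.7  25.9] rect [573.5 -73. ] [26.9 25.8] 41.4 col [177  85  13]
[324. 191.] 123 med [521.   28.7  25.6] rect [519.8  27.8] [25.  26.2] 3.2 col [12 96 60]
[201. 212.] 827 med [780.8 -85.4  30.4] rect [780.  -88.7] [75.  73.9] 4.3 col [ 37  66 102]
[298. 207.] 126 med [596.5  30.4  25.9] rect [595.5  28.9] [28.2 25.8] 46.8 col [168  21  24]
[261. 232.] 141 med [699.7  31.1  26.2] rect [699.4  28.9] [27.  26.6] 84.6 col [50 47 51]
[224. 249.] 73 med [788.8  19.7  26.3] rect [786.7  17.3] [23.5 46.9] 75.4 col [32 30 31]
```

The tray is fully seated: its spine is 17.9 mm above the base in both cameras. The two cameras disagree by about 3.5 mm in x, so I use their mean. Now the dice, green first.

```bash
sed -i 's/^SEAT=.*/SEAT=np.array([516.7,256.3])/' h.py; python3 - <<'E'
from h import *
plan((517.5,27.5,110,-1.54),(517.5,27.5,50,-1.54),(517.5,27.5,10,-1.54),step=48)
E
```

```text
[[[46,3,14],0.005],[[45,2,14],0.005],[[46,2,14],0.005],[[45,2,14],0.005],[[46,2,14],0.005],|,[[0,-2,30],-0.001],[[0,-3,30],-0.001],|,[[1,-3,40],0.0],|]
```

Request:
{"api": "move_arm", "payload": {"series": [[[46,3,14],0],[[46,2,14],0],[[46,2,14],0],[[46,2,14],0.01],[[40,2,14],0.01],[[0,0,0],0]]}}

```text
time: 22.9
position: [0.5128, 0.0253, 0.1]
tcp_rot: [2.218, -2.139, -0.109]
ft_force: [0.3, -0.3, -0.5]
width: 0.0501
```

```bash
python3 - <<'E'
from h import *
st();plan((517.5,27.5,50,-1.54),(517.5,27.5,10,-1.54),step=20)
E
```

```text
t 22.9 p [512.8  25.3 100. ] yaw -1.535 tilt [-0.091  0.007] w 50.1 f [ 0.3 -0.3 -0.5] q6 1.51
[[[0,-3,16],0.002],[[-1,-3,17],0.002],[[0,-3,16],0.002],|,[[0,-1,13],-0.0],[[0,-1,14],-0.0],[[0,-2,13],-0.0],|]
```

Request:
{"api": "move_arm", "payload": {"series": [[[0,0,-60],0],[[0,0,-60],0]]}}

```text
time: 23.15
position: [0.5198, 0.0249, 0.216]
tcp_rot: [2.21, -2.134, -0.124]
ft_force: [1.5, 1.4, -0.9]
width: 0.0499
```

```bash
python3 -c "
from h import *
st()"
```

```text
t 23.15 p [519.8  24.9 216. ] yaw -1.536 tilt [-0.104  0.008] w 49.9 f [ 1.5  1.4 -0.9] q6 1.52
```

Request:
{"api": "move_arm", "payload": {"series": [[[0,-5,0],0],[[0,-15,0],0],[[0,0,0],0]]}}

```text
time: 23.52
position: [0.542, 0.0276, 0.2153]
tcp_rot: [2.214, -2.134, -0.121]
ft_force: [0.1, 0.1, 0.7]
width: 0.0497
```

```bash
python3 -c "
from h import *
st()"
```

```text
t 23.52 p [542.   27.6 215.3] yaw -1.535 tilt [-0.101  0.008] w 49.7 f [0.1 0.1 0.7] q6 1.52
```

Request:
{"api": "move_arm", "payload": {"series": [[[0,-60,0],0],[[0,-60,0],0]]}}

```text
time: 23.78
position: [0.6589, 0.0327, 0.2003]
tcp_rot: [2.211, -2.13, -0.129]
ft_force: [0.3, 0.2, 0.4]
width: 0.0497
```

```bash
python3 -c "
from h import *
st()"
```

```text
t 23.77 p [658.9  32.7 200.3] yaw -1.534 tilt [-0.108  0.008] w 49.7 f [0.3 0.2 0.4] q6 1.53
```

Request:
{"api": "move_arm", "payload": {"series": [[[0,60,0],0],[[0,60,0],0]]}}

```text
time: 24.02
position: [0.5463, 0.0287, 0.203]
tcp_rot: [2.208, -2.126, -0.137]
ft_force: [-0.6, 0.2, -0.1]
width: 0.0499
```

```bash
python3 -c "
from h import *
st()"
```

```text
t 24.02 p [546.3  28.7 203. ] yaw -1.534 tilt [-0.115  0.008] w 49.9 f [-0.6  0.2 -0.1] q6 1.52
```

Request:
{"api": "move_arm", "payload": {"series": [[[0,0,60],0],[[0,0,40],0]]}}

```text
time: 24.28
position: [0.5321, 0.0299, 0.1034]
tcp_rot: [2.208, -2.126, -0.136]
ft_force: [-0.1, -0.6, -0.0]
width: 0.0499
```

```bash
python3 -c "
from h import *
st()"
```

```text
t 24.27 p [532.1  29.9 103.4] yaw -1.533 tilt [-0.114  0.008] w 49.9 f [-0.1 -0.6 -0. ] q6 1.52
```

Request:
{"api": "move_arm", "payload": {"series": [[[0,-10,0],0],[[0,-10,0],0],[[0,-10,0],0],[[0,-10,0],0],[[0,0,0],0]]}}

```text
time: 24.9
position: [0.5751, 0.0319, 0.0984]
tcp_rot: [2.207, -2.124, -0.138]
ft_force: [0.2, -0.2, -0.0]
width: 0.0499
```

```bash
python3 -c "
from h import *
st();print(sense()['qpos'].round(4))"
```

```text
t 24.9 p [575.1  31.9  98.4] yaw -1.533 tilt [-0.117  0.008] w 49.9 f [ 0.2 -0.2 -0. ] q6 1.52
[-0.0025  0.5954  1.784   0.0105  0.8794  1.5226]
```

Request:
{"api": "move_arm", "payload": {"series": [[[0,0,-10],0],[[0,0,-10],0],[[0,0,-10],0],[[0,0,-10],0],[[0,0,0],0]]}}

```text
time: 25.52
position: [0.5801, 0.0315, 0.1426]
tcp_rot: [2.208, -2.125, -0.136]
ft_force: [-0.1, -0.6, -0.1]
width: 0.0501
```

```bash
python3 -c "
from h import *
st();print(sense()['qpos'].round(4))"
```

```text
t 25.52 p [580.1  31.5 142.6] yaw -1.533 tilt [-0.115  0.008] w 50.1 f [-0.1 -0.6 -0.1] q6 1.52
[-0.0031  0.5434  1.7438  0.0097  0.9698  1.5232]
```

Request:
{"api": "move_arm", "payload": {"series": [[[0,0,0],0.15],[[0,0,0],0.15],[[0,0,0],0.15],[[0,0,0],0]]}}

```text
time: 26.02
position: [0.5794, 0.0315, 0.1421]
tcp_rot: [1.653, -2.559, -0.107]
ft_force: [-0.8, -0.3, -0.5]
width: 0.05
```

```bash
python3 -c "
from h import *
st();print(sense()['qpos'].round(4))"
```

```text
t 26.02 p [579.4  31.5 142.1] yaw -1.992 tilt [-0.116  0.008] w 50.0 f [-0.8 -0.3 -0.5] q6 1.99
[-0.0031  0.5436  1.7451  0.0097  0.9693  1.9851]
```

Request:
{"api": "move_arm", "payload": {"series": [[[0,0,0],-0.15],[[0,0,0],-0.15],[[0,0,0],-0.15],[[0,0,0],0]]}}

```text
time: 26.52
position: [0.5787, 0.0315, 0.1414]
tcp_rot: [2.225, -2.106, -0.14]
ft_force: [0.3, -0.5, 0.3]
width: 0.05
```

```bash
python3 -c "
from h import *
st();print(sense()['qpos'].round(4))"
```

```text
t 26.52 p [578.7  31.5 141.4] yaw -1.517 tilt [-0.118  0.008] w 50.0 f [ 0.3 -0.5  0.3] q6 1.51
[-0.0031  0.5443  1.746   0.0097  0.9691  1.5069]
```

Request:
{"api": "move_arm", "payload": {"series": [[[0,0,0],0],[[0,0,0],0],[[0,0,0],0],[[0,0,0],0]]}}

```text
time: 27.02
position: [0.5786, 0.0315, 0.1413]
tcp_rot: [2.22, -2.111, -0.14]
ft_force: [-0.0, 0.2, 0.0]
width: 0.0499
```

```bash
python3 -c "
from h import *
st();print(sense()['qpos'].round(4))"
```

```text
t 27.02 p [578.6  31.5 141.3] yaw -1.521 tilt [-0.118  0.008] w 49.9 f [-0.   0.2  0. ] q6 1.51
[-0.0031  0.5445  1.7462  0.0098  0.969   1.5113]
```

The tool tilt is drifting: the arm sags each row and the next row adopts it. I'll try a cycle to walk it back.

Request:
{"api": "move_arm", "payload": {"series": [[[0,0,-20],0],[[0,0,-30],0],[[0,0,-30],0],[[0,0,-30],0],[[0,0,0],0]]}}

```text
time: 27.65
position: [0.5915, 0.0305, 0.2534]
tcp_rot: [2.218, -2.112, -0.141]
ft_force: [0.5, -0.7, -0.2]
width: 0.0501
```

```bash
python3 -c "
from h import *
st();print(sense()['qpos'].round(4))"
```

```text
t 27.65 p [591.5  30.5 253.4] yaw -1.523 tilt [-0.119  0.008] w 50.1 f [ 0.5 -0.7 -0.2] q6 1.51
[-0.0045  0.4432  1.6077  0.0084  1.21    1.5139]
```

Request:
{"api": "move_arm", "payload": {"series": [[[0,0,20],0],[[0,0,30],0],[[0,0,30],0],[[0,0,30],0],[[0,0,0],0]]}}

```text
time: 28.28
position: [0.5763, 0.0315, 0.139]
tcp_rot: [2.215, -2.112, -0.143]
ft_force: [-0.2, -0.8, 0.8]
width: 0.05
```

```bash
python3 -c "
from h import *
st();print(sense()['qpos'].round(4))"
```

```text
t 28.27 p [576.3  31.5 139. ] yaw -1.524 tilt [-0.121  0.008] w 50.0 f [-0.2 -0.8  0.8] q6 1.51
[-0.0031  0.5462  1.7505  0.0097  0.9663  1.5138]
```

Request:
{"api": "move_arm", "payload": {"series": [[[0,0,-5],0],[[0,0,-5],0],[[0,0,-5],0],[[0,0,-5],0],[[0,0,-5],0],[[0,0,-5],0]]}}

```text
time: 29.02
position: [0.5823, 0.0312, 0.1745]
tcp_rot: [2.218, -2.115, -0.138]
ft_force: [0.6, 0.6, 0.6]
width: 0.0498
```

```bash
python3 -c "
from h import *
st();print(sense()['qpos'].round(4))"
```

```text
t 29.02 p [582.3  31.2 174.5] yaw -1.524 tilt [-0.116  0.008] w 49.8 f [0.6 0.6 0.6] q6 1.51
[-0.0035  0.5089  1.712   0.0092  1.037   1.5144]
```

Request:
{"api": "move_arm", "payload": {"series": [[[0,0,5],0],[[0,0,5],0],[[0,0,5],0],[[0,0,5],0],[[0,0,5],0],[[0,0,5],0]]}}

```text
time: 29.78
position: [0.5782, 0.0315, 0.1422]
tcp_rot: [2.217, -2.114, -0.139]
ft_force: [-0.4, -1.0, -1.0]
width: 0.0496
```

```bash
python3 -c "
from h import *
st();print(sense()['qpos'].round(4))"
```

```text
t 29.77 p [578.2  31.5 142.2] yaw -1.524 tilt [-0.117  0.008] w 49.6 f [-0.4 -1.  -1. ] q6 1.51
[-0.0031  0.5425  1.7471  0.0097  0.9692  1.514 ]
```

Request:
{"api": "move_arm", "payload": {"series": [[[0,-20,0],0],[[0,20,0],0],[[0,-20,0],0],[[0,20,0],0],[[0,0,0],0]]}}

```text
time: 30.4
position: [0.5778, 0.0315, 0.1405]
tcp_rot: [2.217, -2.113, -0.141]
ft_force: [0.2, 0.2, 0.4]
width: 0.0498
```

```bash
python3 -c "
from h import *
st();print(sense()['qpos'].round(4))"
```

```text
t 30.4 p [577.8  31.5 140.5] yaw -1.524 tilt [-0.118  0.008] w 49.8 f [0.2 0.2 0.4] q6 1.51
[-0.0031  0.5449  1.7481  0.0097  0.9673  1.514 ]
```

Request:
{"api": "move_arm", "payload": {"series": [[[0,0,-20],0],[[0,0,20],0],[[0,0,-20],0],[[0,0,20],0],[[0,0,0],0]]}}

```text
time: 31.02
position: [0.5806, 0.0315, 0.1404]
tcp_rot: [2.218, -2.115, -0.137]
ft_force: [-1.1, -1.0, -0.1]
width: 0.0501
```

```bash
python3 -c "
from h import *
st();print(sense()['qpos'].round(4))"
```

```text
t 31.02 p [580.6  31.5 140.4] yaw -1.524 tilt [-0.116  0.008] w 50.1 f [-1.1 -1.  -0.1] q6 1.51
[-0.0031  0.5469  1.7439  0.0098  0.9666  1.5141]
```

Request:
{"api": "move_arm", "payload": {"series": [[[0,0,-5],0],[[0,0,-5],0],[[0,0,-5],0],[[0,0,-5],0],[[0,0,-5],0],[[0,0,-5],0],[[0,0,-5],0],[[0,0,-5],0],[[0,0,-5],0],[[0,0,-5],0],[[0,0,50],0]]}}

```text
time: 32.4
position: [0.5859, 0.0314, 0.1485]
tcp_rot: [2.224, -2.12, -0.126]
ft_force: [0.6, 0.3, -0.7]
width: 0.0496
```

```bash
python3 -c "
from h import *
st()"
```

```text
t 32.4 p [585.9  31.4 148.5] yaw -1.524 tilt [-0.105  0.008] w 49.6 f [ 0.6  0.3 -0.7] q6 1.51
```

Request:
{"api": "move_arm", "payload": {"series": [[[0,0,-3],0],[[0,0,-3],0],[[0,0,-3],0],[[0,0,-3],0],[[0,0,-3],0],[[0,0,-3],0],[[0,0,-3],0],[[0,0,-3],0],[[0,0,-3],0],[[0,0,-3],0],[[0,0,-3],0]]}}

```text
time: 33.78
position: [0.59, 0.0311, 0.1863]
tcp_rot: [2.224, -2.12, -0.126]
ft_force: [0.4, -0.2, -0.4]
width: 0.05
```

```bash
python3 -c "
from h import *
st()"
```

```text
t 33.77 p [590.   31.1 186.3] yaw -1.524 tilt [-0.105  0.008] w 50.0 f [ 0.4 -0.2 -0.4] q6 1.51
```

Request:
{"api": "move_arm", "payload": {"series": [[[0,0,33],0],[[0,0,0],0]]}}

```text
time: 34.02
position: [0.5869, 0.0314, 0.1537]
tcp_rot: [2.224, -2.121, -0.125]
ft_force: [-1.0, 0.6, 0.6]
width: 0.0495
```

```bash
python3 -c "
from h import *
st()"
```

```text
t 34.02 p [586.9  31.4 153.7] yaw -1.524 tilt [-0.104  0.008] w 49.5 f [-1.   0.6  0.6] q6 1.51
```

Request:
{"api": "move_arm", "payload": {"series": [[[0,0,-8],0],[[0,0,-8],0],[[0,0,-8],0],[[0,0,-8],0],[[0,0,-8],0],[[0,0,-8],0],[[0,0,-8],0],[[0,0,-8],0],[[0,0,-8],0],[[0,0,-8],0]]}}

```text
time: 35.28
position: [0.5975, 0.0307, 0.2425]
tcp_rot: [2.226, -2.123, -0.12]
ft_force: [-0.6, -0.3, -0.0]
width: 0.0499
```

```bash
python3 -c "
from h import *
st()"
```

```text
t 35.27 p [597.5  30.7 242.5] yaw -1.524 tilt [-0.1    0.008] w 49.9 f [-0.6 -0.3 -0. ] q6 1.52
```

Request:
{"api": "move_arm", "payload": {"series": [[[0,0,50],0],[[0,0,-10],0],[[0,0,-10],0],[[0,0,-10],0],[[0,0,-10],0],[[0,0,-10],0],[[0,0,50],0],[[0,0,-10],0],[[0,0,-10],0],[[0,0,-10],0],[[0,0,-10],0],[[0,0,-10],0]]}}

```text
time: 36.78
position: [0.6049, 0.0305, 0.2631]
tcp_rot: [2.236, -2.132, -0.101]
ft_force: [0.6, -0.1, -0.3]
width: 0.0501
```

```bash
python3 -c "
from h import *
st()"
```

```text
t 36.77 p [604.9  30.5 263.1] yaw -1.524 tilt [-0.082  0.008] w 50.1 f [ 0.6 -0.1 -0.3] q6 1.52
```

Request:
{"api": "move_arm", "payload": {"series": [[[0,0,50],0],[[0,0,-5],0],[[0,0,-5],0],[[0,0,-5],0],[[0,0,-5],0],[[0,0,-5],0],[[0,0,-5],0],[[0,0,-5],0],[[0,0,-5],0],[[0,0,-5],0],[[0,0,-5],0]]}}

```text
time: 38.15
position: [0.6087, 0.0305, 0.2742]
tcp_rot: [2.241, -2.136, -0.09]
ft_force: [-0.3, -1.1, -0.7]
width: 0.0502
```

```bash
python3 -c "
from h import *
st()"
```

```text
t 38.15 p [608.7  30.5 274.2] yaw -1.524 tilt [-0.073  0.008] w 50.2 f [-0.3 -1.1 -0.7] q6 1.52
```

Request:
{"api": "move_arm", "payload": {"series": [[[0,0,20],0],[[0,0,-10],0],[[0,0,-10],0],[[0,0,20],0],[[0,0,-10],0],[[0,0,-10],0],[[0,0,20],0],[[0,0,-10],0],[[0,0,-10],0],[[0,0,20],0],[[0,0,-10],0],[[0,0,-10],0]]}}

```text
time: 39.65
position: [0.6155, 0.0303, 0.2955]
tcp_rot: [2.25, -2.145, -0.071]
ft_force: [-0.1, -0.5, -0.3]
width: 0.0498
```

```bash
python3 -c "
from h import *
st()"
```

```text
t 39.65 p [615.5  30.3 295.5] yaw -1.523 tilt [-0.055  0.008] w 49.8 f [-0.1 -0.5 -0.3] q6 1.52
```

This cycle works, recovering about 0.02 rad per call. Repeating.

Request:
{"api": "move_arm", "payload": {"series": [[[0,0,30],0],[[0,0,-10],0],[[0,0,-10],0],[[0,0,25],0],[[0,0,-10],0],[[0,0,-10],0],[[0,0,30],0],[[0,0,-10],0],[[0,0,-10],0],[[0,0,25],0],[[0,0,-10],0],[[0,0,-10],0]]}}

```text
time: 41.15
position: [0.6244, 0.0304, 0.2963]
tcp_rot: [2.264, -2.158, -0.04]
ft_force: [0.7, -0.1, 0.2]
width: 0.0501
```

Request:
{"api": "move_arm", "payload": {"series": [[[0,0,30],0],[[0,0,-10],0],[[0,0,-10],0],[[0,0,25],0],[[0,0,-10],0],[[0,0,-10],0],[[0,0,30],0],[[0,0,-10],0],[[0,0,-10],0],[[0,0,25],0],[[0,0,-10],0],[[0,0,-10],0]]}}

```text
time: 42.65
position: [0.6338, 0.0305, 0.2986]
tcp_rot: [-2.269, 2.163, 0.007]
ft_force: [0.1, -0.3, -0.8]
width: 0.0501
```

```bash
python3 - <<'E'
from h import *
st();plan((517.5,27.5,100,-1.54),(517.5,27.5,50,-1.54),(517.5,27.5,10,-1.54),step=30)
E
```

```text
t 42.65 p [633.8  30.5 298.6] yaw -1.523 tilt [0.001 0.008] w 50.1 f [ 0.1 -0.3 -0.8] q6 1.52
[[[0,15,25],0.002],[[0,15,25],0.002],[[0,14,25],0.002],[[0,15,25],0.002],[[0,14,25],0.002],[[0,15,24],0.002],[[0,14,25],0.002],[[0,15,24],0.002],|,[[0,0,25],0.001],[[0,0,25],0.001],|,[[0,0,20],-0.0],[[0,0,20],-0.0],|]
```

Tilt is now zero. Down to the green die.

Request:
{"api": "move_arm", "payload": {"series": [[[0,15,25],0],[[0,15,25],0],[[0,15,25],0.01],[[0,15,25],0],[[0,15,25],0],[[0,14,25],0.01],[[0,14,25],0],[[0,13,24],0],[[0,0,20],0],[[0,0,0],0]]}}

```text
time: 43.9
position: [0.531, 0.0274, 0.094]
tcp_rot: [-2.234, 2.173, -0.023]
ft_force: [-0.0, 0.3, 1.2]
width: 0.0498
```

```bash
python3 - <<'E'
from h import *
st();plan((517.5,27.5,45,-1.54),(517.5,27.5,10,-1.54),step=18)
E
```

```text
t 43.9 p [531.   27.4  94. ] yaw -1.543 tilt [0.028 0.008] w 49.8 f [-0.   0.3  1.2] q6 1.52
[[[0,5,16],-0.001],[[0,5,16],-0.001],[[0,5,17],-0.001],|,[[0,0,17],-0.0],[[0,1,18],-0.0],|]
```

Request:
{"api": "move_arm", "payload": {"series": [[[0,5,16],0],[[0,5,16],0],[[0,5,16],0],[[0,0,0],0]]}}

```text
time: 44.4
position: [0.5242, 0.0273, 0.0517]
tcp_rot: [-2.229, 2.168, -0.034]
ft_force: [0.6, 0.5, 0.4]
width: 0.0499
```

```bash
python3 - <<'E'
from h import *
st();plan((517.5,27.5,10,-1.54),step=18)
E
```

```text
t 44.4 p [524.2  27.3  51.7] yaw -1.543 tilt [0.038 0.008] w 49.9 f [0.6 0.5 0.4] q6 1.52
[[[0,3,14],-0.001],[[0,3,14],-0.001],[[0,2,13],-0.001],|]
```

Request:
{"api": "move_arm", "payload": {"series": [[[0,4,14],0],[[0,4,14],0],[[0,3,12],0],[[0,0,0],0]]}}

```text
time: 44.9
position: [0.5165, 0.0273, 0.011]
tcp_rot: [-2.227, 2.166, -0.038]
ft_force: [-0.6, 0.2, 0.5]
width: 0.0501
```

Request:
{"api": "move_arm", "payload": {"series": [[[0,0,0],0],[[0,0,0],0],[[0,0,0],0],[[0,0,0],0]], "fingers": 0}}

```text
time: 45.4
position: [0.5171, 0.0273, 0.0117]
tcp_rot: [-2.226, 2.166, -0.039]
ft_force: [0.4, -0.1, -0.8]
width: 0.0241
```

Request:
{"api": "move_arm", "payload": {"series": [[[0,0,-15],0],[[0,0,-25],0],[[0,0,-25],0],[[0,0,-25],0],[[0,0,-10],0]]}}

```text
time: 46.02
position: [0.5124, 0.0264, 0.1177]
tcp_rot: [-2.226, 2.166, -0.039]
ft_force: [-0.2, -0.3, -0.0]
width: 0.0242
```

```bash
python3 - <<'E'
from h import *
st(); a=ch(-46,-47); print(a); plan((*a,115,CY-np.pi/2),(*a,49,CY-np.pi/2),step=30)
im=get_image("wrist"); save(im,"w4.png")
E
```

```text
t 46.02 p [512.4  26.4 117.7] yaw -1.543 tilt [0.043 0.008] w 24.2 f [-0.2 -0.3 -0. ] q6 1.52Traceback (most recent call last):
  File "<stdin>", line 2, in <module>
  File "h.py", line 32, in ch
    c,s=np.cos(CY),np.sin(CY); return SEAT+np.array([c*x-s*y,s*x+c*y])
               ^^
NameError: name 'CY' is not defined
```

```bash
sed -i 's/^SEAT=.*/&; CY=0.0515/' h.py; python3 - <<'E'
from h import *
a=ch(-46,-47); print(a,ch(-46,47),ch(46,-47),ch(46,47)); plan((*a,110,CY-np.pi/2),step=30)
E
```

```text
[473.18041845 206.99436116] [468.34155809 300.86973296] [565.05844191 211.73026704] [560.21958155 305.60563884]
[[[-26,5,1],-0.003],[[-26,5,1],-0.003],[[-26,5,1],-0.003],[[-26,5,1],-0.003],[[-26,4,1],-0.003],[[-26,5,1],-0.003],[[-26,4,1],-0.003],|]
```

Request:
{"api": "move_arm", "payload": {"series": [[[-26,5,0],0],[[-26,5,0],0],[[-26,5,0],-0.01],[[-26,5,0],0],[[-26,5,0],-0.01],[[-26,5,0],0],[[-20,4,0],0],[[0,0,0],0]]}}

```text
time: 47.02
position: [0.4707, 0.2057, 0.1192]
tcp_rot: [-2.247, 2.143, -0.043]
ft_force: [0.8, -0.5, 0.5]
width: 0.0244
```

```bash
python3 - <<'E'
from h import *
st(); a=ch(-46,-47); plan((*a,80,CY-np.pi/2),(*a,50,CY-np.pi/2),step=15)
E
```

```text
t 47.02 p [470.7 205.7 119.2] yaw -1.524 tilt [0.045 0.007] w 24.4 f [ 0.8 -0.5  0.5] q6 1.9
[[[0,0,13],-0.001],[[0,0,13],-0.001],[[-1,-1,13],-0.001],|,[[0,1,10],-0.0],[[0,0,10],-0.0],[[0,1,10],-0.0],|]
```

Request:
{"api": "move_arm", "payload": {"series": [[[0,0,16],0],[[0,0,16],0],[[-1,0,14],0],[[0,1,10],0],[[0,1,8],0],[[0,1,4],0],[[0,0,0],0]]}}

```text
time: 47.9
position: [0.4722, 0.2046, 0.0487]
tcp_rot: [-2.243, 2.144, -0.045]
ft_force: [0.6, -0.2, -0.6]
width: 0.0243
```

```bash
python3 - <<'E'
from h import *
st(); a=ch(-46,-47); plan((*a,49,CY-np.pi/2),step=15)
E
```

```text
t 47.9 p [472.2 204.6  48.7] yaw -1.526 tilt [0.047 0.008] w 24.3 f [ 0.6 -0.2 -0.6] q6 1.9
[[[-2,-1,0],-0.006],|]
```

Request:
{"api": "move_arm", "payload": {"series": [[[-2,-1,0],0],[[0,0,0],0]]}}

```text
time: 48.15
position: [0.4734, 0.2067, 0.0489]
tcp_rot: [-2.242, 2.144, -0.046]
ft_force: [0.0, -0.3, 0.4]
width: 0.0244
```

Request:
{"api": "move_arm", "payload": {"series": [[[0,0,0],0],[[0,0,0],0],[[0,0,0],0],[[0,0,-15],0],[[0,0,-30],0],[[0,0,-40],0],[[0,0,-20],0],[[0,0,0],0]], "fingers": 35}}

```text
time: 49.15
position: [0.4678, 0.2059, 0.16]
tcp_rot: [-2.242, 2.143, -0.046]
ft_force: [0.7, 0.1, -0.9]
width: 0.0354
```

```bash
cat > look.py <<'E'
from h import *
st()
for n in ("top","scene"):
    s=get_image(n);W=cloud(s);print(n)
    X=W.copy();X[~((X[...,1]<.1)&(X[...,1]>-.16)&(X[...,0]>.45)&(X[...,0]<.76))]=np.nan; blobs(s,X,.018,.033,40)
    X=W.copy();X[~((X[...,1]<.34)&(X[...,1]>.17)&(X[...,0]>.43)&(X[...,0]<.61))]=np.nan; blobs(s,X,.056,.072,30)
    m=(s["color"][...,0]>1.8*s["color"][...,1])&(s["color"][...,0]>1.8*s["color"][...,2])&(W[...,1]>.35)&(W[...,2]>.06)
    if m.sum()>5: print("ball",np.nanmedian(W[m],0).round(4))
E
python3 look.py; python3 - <<'E'
from h import *
plan((593.5,28,110,-np.pi/4),half=True,step=30)
s=get_image("scene"); save(s,"s4.png",(280,140,500,340),3)
E
```

```text
t 49.15 p [467.8 205.9 160. ] yaw -1.526 tilt [0.048 0.008] w 35.4 f [ 0.7  0.1 -0.9] q6 1.9
top
[322. 147.] 165 med [751.6 -89.7  28.7] rect [749.7 -91.1] [20.1 63.9] 0.7 col [ 84  92 116]
[276. 168.] 105 med [696.   27.   24.6] rect [695.8  28.1] [25.5 26.1] 81.5 col [105  90  79]
[275. 209.] 107 med [591.8  27.8  25.3] rect [591.6  27.4] [26.5 25.4] 44.1 col [196  83  69]
[316. 218.] 106 med [570.6 -75.   25. ] rect [570.7 -74.9] [24.8 27.2] 45.6 col [198 124  70]
scene
[280. 174.] 111 med [574.6 -71.6  26. ] rect [572.4 -73.6] [28.4 25.3] 41.1 col [171  82  13]
[212. 205.] 140 med [753.1 -88.8  30.3] rect [751.4 -89.3] [17.  59.8] 0.2 col [36 64 99]
[298. 207.] 124 med [596.1  29.8  26.1] rect [595.   28.4] [26.6 25.8] 45.3 col [162  20  23]
[261. 232.] 143 med [699.8  31.2  26. ] rect [698.9  29.9] [25.5 26.5] 83.0 col [48 45 49]
[395. 229.] 156 med [478.4 208.9  64.2] rect [476.9 207.9] [26.7 26. ] 2.0 col [12 92 58]
[388. 266.] 32 med [549.8 260.   64.6] rect [548.4 260.4] [ 5.7 16.2] 20.6 col [86 42 13]
ball [0.4931 0.3859 0.0963]
[[[23,-14,7],-0.093],[[24,-12,7],-0.093],[[25,-10,6],-0.093],[[26,-8,7],-0.093],[[27,-5,6],-0.093],[[27,-3,7],-0.093],[[27,0,6],-0.093],[[27,2,7],-0.093],|]
```

View pics/s4.png

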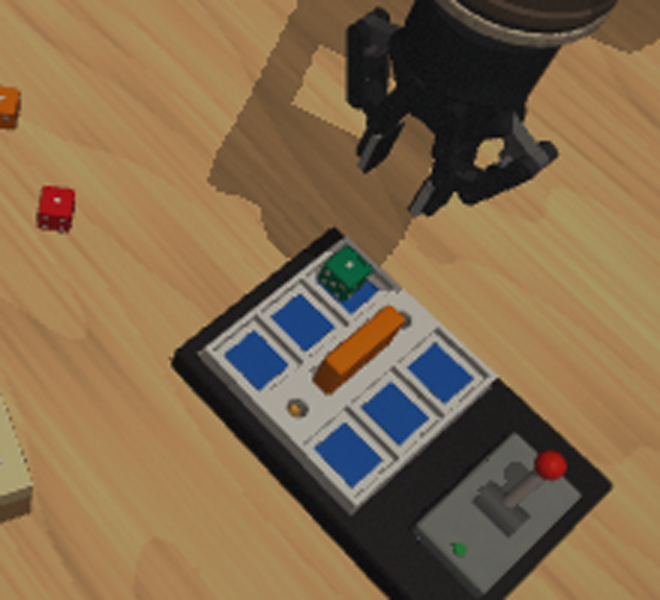

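Green lies flat in its well (345,272), die top at 64.2 mm against 64 expected. Brass shows in the hole at (297,407), and the lever is off. Red next.

Request:
{"api": "move_arm", "payload": {"series": [[[23,-14,7],-0.09],[[24,-12,7],-0.09],[[25,-10,6],-0.09],[[26,-8,7],-0.09],[[27,-5,6],-0.09],[[27,-3,7],-0.09],[[27,0,6],-0.09],[[20,2,7],-0.09],[[0,0,0],0]], "fingers": 50}}

```text
time: 50.42
position: [0.5857, 0.0273, 0.0965]
tcp_rot: [-2.89, 1.191, -0.038]
ft_force: [0.3, 0.5, 0.1]
width: 0.0501
```

```bash
python3 - <<'E'
from h import *
st();plan((593.5,28,50,-np.pi/4),half=True,step=18)
E
```

```text
t 50.42 p [585.7  27.3  96.5] yaw -0.782 tilt [0.028 0.005] w 50.1 f [0.3 0.5 0.1] q6 0.77
[[[1,-2,16],0.001],[[2,-1,15],0.001],[[1,-2,16],0.001],|]
```

Request:
{"api": "move_arm", "payload": {"series": [[[1,-2,16],0],[[2,-1,16],0],[[1,-2,14],0],[[0,0,0],0]]}}

```text
time: 50.92
position: [0.5915, 0.0302, 0.0458]
tcp_rot: [-2.89, 1.195, -0.032]
ft_force: [0.3, 0.6, 0.6]
width: 0.0498
```

```bash
python3 - <<'E'
from h import *
st();plan((593.5,28,10.5,-np.pi/4),half=True,step=14)
E
```

```text
t 50.92 p [591.5  30.2  45.8] yaw -0.785 tilt [0.025 0.005] w 49.8 f [0.3 0.6 0.6] q6 0.77
[[[1,0,12],0.0],[[1,0,12],0.0],[[0,1,11],0.0],|]
```

Request:
{"api": "move_arm", "payload": {"series": [[[1,0,12],0],[[1,0,12],0],[[1,1,10],0],[[0,0,0],0]]}}

```text
time: 51.42
position: [0.594, 0.0276, 0.0098]
tcp_rot: [-2.889, 1.195, -0.033]
ft_force: [-0.0, -0.2, -0.0]
width: 0.0498
```

Request:
{"api": "move_arm", "payload": {"series": [[[0,0,0],0],[[0,0,0],0],[[0,0,0],0],[[0,0,0],0],[[0,0,-15],0],[[0,0,-25],0],[[0,0,-25],0],[[0,0,-25],0],[[0,0,-10],0]], "fingers": 0}}

```text
time: 52.55
position: [0.5918, 0.0269, 0.117]
tcp_rot: [-2.889, 1.195, -0.036]
ft_force: [-0.2, -0.2, -0.4]
width: 0.0245
```

```bash
python3 - <<'E'
from h import *
st(); plan((*ch(46,-47),112,CY-np.pi/2),half=True,step=26)
E
```

```text
t 52.55 p [591.8  26.9 117. ] yaw -0.785 tilt [0.027 0.005] w 24.5 f [-0.2 -0.2 -0.4] q6 0.77
[[[-19,-14,1],0.092],[[-20,-12,1],0.092],[[-21,-10,1],0.092],[[-22,-8,0],0.092],[[-22,-7,1],0.092],[[-23,-4,0],0.092],[[-23,-2,1],0.092],[[-24,-1,0],0.092],|]
```

Request:
{"api": "move_arm", "payload": {"series": [[[-19,-14,1],0.09],[[-20,-12,0],0.09],[[-21,-10,0],0.09],[[-22,-8,0],0.09],[[-22,-7,0],0.09],[[-23,-4,0],0.09],[[-23,-2,0],0.09],[[-24,-1,0],0.09],[[0,0,0],0]]}}

```text
time: 53.68
position: [0.5642, 0.2172, 0.1179]
tcp_rot: [-2.251, 2.159, -0.026]
ft_force: [-0.4, -0.3, 0.2]
width: 0.0244
```

```bash
python3 - <<'E'
from h import *
st(); a=ch(46,-47);plan((*a,70,CY-np.pi/2),half=True,step=15)
E
```

```text
t 53.67 p [564.2 217.2 117.9] yaw -1.529 tilt [0.028 0.005] w 24.4 f [-0.4 -0.3  0.2] q6 1.85
[[[1,0,12],-0.002],[[2,0,12],-0.002],[[1,0,12],-0.002],[[2,1,12],-0.002],|]
```

Request:
{"api": "move_arm", "payload": {"series": [[[1,0,14],0],[[2,0,14],0],[[1,0,14],0],[[1,0,12],-0.01],[[0,0,8],0],[[0,0,5],0],[[0,0,0],0]]}}

```text
time: 54.55
position: [0.5675, 0.21, 0.0472]
tcp_rot: [-2.263, 2.145, -0.028]
ft_force: [-0.0, -0.5, 0.2]
width: 0.0245
```

```bash
python3 - <<'E'
from h import *
st(); a=ch(46,-47);plan((*a,49,CY-np.pi/2),half=True,step=15)
E
```

```text
t 54.55 p [567.5 210.   47.2] yaw -1.517 tilt [0.029 0.005] w 24.5 f [-0.  -0.5  0.2] q6 1.83
[[[-2,2,-2],0.002],|]
```

Request:
{"api": "move_arm", "payload": {"series": [[[-2,2,-1],0],[[0,0,0],0]]}}

```text
time: 54.8
position: [0.5653, 0.2121, 0.0481]
tcp_rot: [-2.263, 2.144, -0.028]
ft_force: [0.3, 0.4, -0.7]
width: 0.0242
```

Request:
{"api": "move_arm", "payload": {"series": [[[0,0,0],0],[[0,0,0],0],[[0,0,0],0],[[0,0,-15],0],[[0,0,-30],0],[[0,0,-40],0],[[0,0,-20],0],[[0,0,0],0]], "fingers": 35}}

```text
time: 55.8
position: [0.5623, 0.2116, 0.1597]
tcp_rot: [-2.262, 2.143, -0.029]
ft_force: [-0.7, -0.1, -0.3]
width: 0.0352
```

```bash
python3 look.py; python3 - <<'E'
from h import *
plan((600,60,130,-1.2),(572,-74,110,-np.pi/4),step=30)
E
```

```text
t 55.8 p [562.3 211.6 159.7] yaw -1.517 tilt [0.031 0.005] w 35.2 f [-0.7 -0.1 -0.3] q6 1.83
top
[322. 147.] 168 med [751.4 -90.   28.3] rect [749.5 -91. ] [21.  63.7] 0.1 col [ 92 100 127]
[258. 165.] 103 med [703.1  72.4  24.8] rect [703.9  72.2] [25.5 25.8] 87.7 col [113  98  87]
[316. 218.] 108 med [570.5 -74.8  25.1] rect [570.  -74.9] [26.4 25.7] 38.2 col [215 135  77]
scene
[280. 174.] 112 med [574.9 -71.4  26. ] rect [572.9 -73.2] [26.6 25.5] 41.2 col [179  86  13]
[212. 205.] 145 med [753.3 -87.5  30.2] rect [751.2 -89.1] [17.3 61.9] 0.3 col [ 38  67 104]
[269. 248.] 151 med [707.   74.4  25.7] rect [706.4  73.4] [25.6 26.5] 85.3 col [51 48 52]
[365. 254.] 169 med [568.1 214.1  64. ] rect [566.3 213.4] [25.5 26. ] 1.6 col [153  22  25]
[388. 266.] 34 med [549.5 260.   64.8] rect [548.8 261.1] [ 8.6 16.4] 26.5 col [90 45 13]
ball [0.4933 0.3858 0.0965]
[[[26,-5,5],-0.053],[[26,-4,5],-0.053],[[26,-2,5],-0.053],[[26,-1,4],-0.053],[[26,1,5],-0.053],[[25,2,4],-0.053],|,[[23,15,4],-0.083],[[22,17,4],-0.083],[[20,19,4],-0.083],[[18,20,3],-0.083],[[17,21,4],-0.083],|]
```

Red is in flat (64.0 mm). The grey die has been knocked to about (705,73). I take it now with the jaws along x, to keep clear of the cream box.

```bash
python3 - <<'E'
from h import *
plan((705,73,110,-.06),step=30)
E
```

```text
[[[16,-15,6],-0.162],[[18,-12,6],-0.162],[[20,-9,6],-0.162],[[21,-6,6],-0.162],[[22,-2,5],-0.162],[[22,2,6],-0.162],[[22,5,5],-0.162],[[21,9,6],-0.162],[[19,11,5],-0.162],|]
```

Request:
{"api": "move_arm", "payload": {"series": [[[16,-15,6],-0.16],[[18,-12,6],-0.16],[[20,-9,6],-0.16],[[21,-6,6],-0.16],[[22,-2,5],-0.16],[[22,2,5],-0.16],[[22,5,5],-0.16],[[21,9,4],-0.16],[[12,8,2],-0.16],[[0,0,0],0]], "fingers": 48}}

```text
time: 57.15
position: [0.6971, 0.0737, 0.1003]
tcp_rot: [-3.139, 0.049, -0.014]
ft_force: [0.4, 0.3, 0.3]
width: 0.048
```

```bash
python3 - <<'E'
from h import *
st();plan((705,73,50,-.06),step=18)
E
```

```text
t 57.15 p [697.1  73.7 100.3] yaw -0.031 tilt [0.009 0.002] w 48.0 f [0.4 0.3 0.3] q6 0.09
[[[2,0,17],0.01],[[3,0,17],0.01],[[3,0,16],0.01],|]
```

Request:
{"api": "move_arm", "payload": {"series": [[[3,0,17],0.01],[[3,0,17],0.01],[[2,0,14],0.01],[[0,0,0],0]]}}

```text
time: 57.65
position: [0.7033, 0.0749, 0.0466]
tcp_rot: [-3.138, 0.111, -0.007]
ft_force: [1.3, 0.2, 0.5]
width: 0.048
```

```bash
python3 - <<'E'
from h import *
st();plan((705,73,10.5,-.06),step=14)
E
```

```text
t 57.65 p [703.3  74.9  46.6] yaw -0.071 tilt [0.005 0.002] w 48.0 f [1.3 0.2 0.5] q6 0.13
[[[1,1,12],-0.004],[[0,0,12],-0.004],[[1,1,12],-0.004],|]
```

Request:
{"api": "move_arm", "payload": {"series": [[[1,1,12],0],[[1,1,12],0],[[0,0,11],0],[[0,0,0],0]]}}

```text
time: 58.15
position: [0.7056, 0.0729, 0.0096]
tcp_rot: [-3.137, 0.112, -0.008]
ft_force: [-0.6, 0.5, 0.1]
width: 0.0477
```

Request:
{"api": "move_arm", "payload": {"series": [[[0,0,0],0],[[0,0,0],0],[[0,0,0],0],[[0,0,0],0],[[0,0,-15],0],[[0,0,-25],0],[[0,0,-30],0],[[0,0,-35],0],[[0,0,-20],0],[[0,0,0],0]], "fingers": 0}}

```text
time: 59.4
position: [0.7062, 0.0727, 0.1452]
tcp_rot: [-3.137, 0.111, -0.016]
ft_force: [0.5, 0.2, -0.9]
width: 0.025
```

```bash
python3 - <<'E'
from h import *
st(); a=ch(46,45);print(a);plan((*a,128,CY),step=30)
E
```

```text
t 59.4 p [706.2  72.7 145.2] yaw -0.071 tilt [0.01  0.002] w 25.0 f [ 0.5  0.2 -0.9] q6 0.13
[560.32253603 303.60829051]
[[[-16,-22,2],-0.012],[[-16,-22,2],-0.012],[[-16,-22,2],-0.012],[[-15,-23,1],-0.012],[[-15,-23,2],-0.012],[[-15,-23,1],-0.012],[[-15,-23,2],-0.012],[[-14,-23,1],-0.012],[[-14,-24,2],-0.012],[[-14,-23,1],-0.012],|]
```

Request:
{"api": "move_arm", "payload": {"series": [[[-16,-22,2],-0.01],[[-16,-22,2],-0.01],[[-16,-22,2],-0.01],[[-15,-23,0],-0.01],[[-15,-23,0],-0.01],[[-15,-23,0],-0.01],[[-15,-23,0],-0.02],[[-14,-23,0],-0.02],[[-14,-24,0],-0.01],[[-10,-15,0],-0.01],[[0,0,0],0]]}}

```text
time: 60.78
position: [0.5442, 0.3115, 0.1302]
tcp_rot: [3.139, 0.1, -0.006]
ft_force: [0.2, 0.3, 0.2]
width: 0.0244
```

```bash
python3 - <<'E'
from h import *
st(); a=ch(46,45);plan((*a,75,CY),step=15)
E
```

```text
t 60.77 p [544.2 311.5 130.2] yaw 0.064 tilt [-0.004 -0.002] w 24.4 f [0.2 0.3 0.2] q6 0.41
[[[4,2,14],0.003],[[4,2,14],0.003],[[4,2,14],0.003],[[4,3,13],0.003],|]
```

Request:
{"api": "move_arm", "payload": {"series": [[[4,2,14],0.01],[[5,2,14],0],[[4,2,14],0],[[3,2,14],0],[[0,0,8],0],[[0,0,0],0]]}}

```text
time: 61.52
position: [0.5621, 0.301, 0.0596]
tcp_rot: [3.138, 0.079, -0.009]
ft_force: [-0.2, 0.2, -0.4]
width: 0.0249
```

```bash
python3 - <<'E'
from h import *
st(); a=ch(46,45);plan((*a,49,CY),step=15)
E
```

```text
t 61.52 p [562.1 301.   59.6] yaw 0.05 tilt [-0.006 -0.003] w 24.9 f [-0.2  0.2 -0.4] q6 0.39
[[[-2,-3,11],-0.001],|]
```

Request:
{"api": "move_arm", "payload": {"series": [[[-1,-2,6],0],[[-1,-1,5],0],[[0,0,0],0]]}}

```text
time: 61.9
position: [0.5599, 0.3046, 0.0487]
tcp_rot: [3.138, 0.079, -0.008]
ft_force: [-0.9, 1.1, 0.1]
width: 0.0245
```

Request:
{"api": "move_arm", "payload": {"series": [[[0,0,0],0],[[0,0,0],0],[[0,0,0],0],[[0,0,-15],0],[[0,0,-30],0],[[0,0,-40],0],[[0,0,-20],0],[[0,0,0],0]], "fingers": 35}}

```text
time: 62.9
position: [0.5612, 0.3053, 0.1617]
tcp_rot: [3.14, 0.08, -0.003]
ft_force: [0.8, -0.3, -0.8]
width: 0.0351
```

```bash
python3 look.py; python3 - <<'E'
from h import *
plan((590,100,140,-.35),(572,-74,115,-.8),step=30)
E
```

```text
t 62.9 p [561.2 305.3 161.7] yaw 0.051 tilt [-0.002 -0.001] w 35.1 f [ 0.8 -0.3 -0.8] q6 0.4
top
[323. 148.] 159 med [751.3 -91.7  28.5] rect [749.6 -90.7] [20.3 63.7] 1.4 col [ 85  93 118]
[316. 218.] 108 med [570.6 -75.   24.9] rect [570.4 -74.7] [25.1 26.5] 44.5 col [202 126  72]
[199. 219.] 117 med [561.1 212.6  62.9] rect [562.3 212.3] [26.5 25.3] 2.8 col [141  62  54]
[162. 220.] 123 med [557.1 302.2  63.2] rect [556.9 302.7] [24.6 27.5] 1.5 col [89 82 79]
[183. 236.] 32 med [520.3 250.5  61.5] rect [516.5 250.4] [57.8  1.6] 2.6 col [96 64 46]
[200. 255.] 117 med [474.  207.3  63.5] rect [474.1 207.5] [24.1 25.4] 1.2 col [ 72 103  83]
scene
[280. 174.] 112 med [574.  -71.4  25.6] rect [572.9 -73.5] [27.9 25.5] 40.1 col [174  83  13]
[212. 205.] 141 med [753.3 -86.5  30.6] rect [751.3 -88.5] [17.2 59.8] 0.1 col [ 36  65 101]
[395. 229.] 157 med [479.2 209.   64.1] rect [477.  207.7] [26.5 26.1] 2.9 col [13 65 43]
[365. 254.] 169 med [568.2 213.8  63.9] rect [566.5 213.2] [25.7 25.3] 2.9 col [111  17  19]
[388. 267.] 31 med [549.8 261.   64.3] rect [548.9 260.5] [ 6.2 16.2] 18.9 col [82 41 13]
[399. 288.] 185 med [562.7 305.3  63.9] rect [561.1 304.5] [26.3 26. ] 88.6 col [48 45 48]
ball [0.4933 0.3858 0.0968]
[[[3,29,3],0.057],[[4,29,3],0.057],[[6,29,3],0.057],[[8,29,3],0.057],[[9,28,3],0.057],[[11,28,2],0.057],[[13,26,3],0.057],|,[[7,28,4],0.075],[[9,28,4],0.075],[[11,27,4],0.075],[[13,26,4],0.075],[[15,25,5],0.075],[[18,24,4],0.075],|]
```

Three are in flat. Orange next.

Request:
{"api": "move_arm", "payload": {"series": [[[3,29,3],0.06],[[4,29,3],0.06],[[6,29,3],0.06],[[8,29,3],0.06],[[9,28,3],0.06],[[11,28,2],0.06],[[13,26,3],0.06],[[7,28,4],0.08],[[9,28,4],0.08],[[11,27,3],0.08],[[13,26,2],0.08],[[12,20,0],0.08]], "fingers": 50}}

```text
time: 64.5
position: [0.557, -0.0484, 0.1135]
tcp_rot: [2.885, -1.208, -0.034]
ft_force: [0.6, -0.1, -0.1]
width: 0.0501
```

```bash
python3 - <<'E'
from h import *
st();plan((571.7,-74.1,70,-.83),step=18)
E
```

```text
t 64.5 p [557.  -48.4 113.5] yaw -0.793 tilt [-0.025 -0.004] w 50.1 f [ 0.6 -0.1 -0.1] q6 0.66
[[[10,2,14],0.012],[[10,2,15],0.012],[[9,2,14],0.012],|]
```

Request:
{"api": "move_arm", "payload": {"series": [[[10,2,14],0.01],[[10,2,14],0.01],[[9,2,14],0.01],[[0,0,8],0],[[0,0,0],0]]}}

```text
time: 65.12
position: [0.5708, -0.0745, 0.0566]
tcp_rot: [2.866, -1.25, -0.041]
ft_force: [1.1, -0.0, -0.4]
width: 0.0499
```

```bash
python3 - <<'E'
from h import *
st();plan((571.7,-74.1,10,-.83),step=14)
E
```

```text
t 65.12 p [570.8 -74.5  56.6] yaw -0.823 tilt [-0.03  -0.003] w 49.9 f [ 1.1 -0.  -0.4] q6 0.66
[[[0,-1,12],0.002],[[0,0,12],0.002],[[1,-1,11],0.002],[[0,0,12],0.002],|]
```

Request:
{"api": "move_arm", "payload": {"series": [[[0,-1,12],0],[[1,0,12],0],[[0,-1,12],0],[[0,0,9],0],[[0,0,0],0]]}}

```text
time: 65.75
position: [0.5717, -0.0731, 0.0087]
tcp_rot: [2.867, -1.248, -0.04]
ft_force: [0.7, 0.6, 0.8]
width: 0.0496
```

Request:
{"api": "move_arm", "payload": {"series": [[[0,0,0],0],[[0,0,0],0],[[0,0,0],0],[[0,0,0],0],[[0,0,-15],0],[[0,0,-25],0],[[0,0,-30],0],[[0,0,-35],0],[[0,0,-15],0],[[0,0,0],0]], "fingers": 0}}

```text
time: 67.0
position: [0.5761, -0.0729, 0.1375]
tcp_rot: [2.868, -1.249, -0.035]
ft_force: [0.9, 1.2, 0.0]
width: 0.0247
```

```bash
python3 - <<'E'
from h import *
st(); a=ch(-46,45);print(a);plan((520,90,140,-.35),(*a,135,CY),step=30)
E
```

```text
t 67.0 p [576.1 -72.9 137.5] yaw -0.821 tilt [-0.026 -0.004] w 24.7 f [0.9 1.2 0. ] q6 0.66
[468.44451256 298.87238462]
[[[-26,-12,0],-0.079],[[-25,-14,0],-0.079],[[-24,-15,0],-0.079],[[-23,-17,-1],-0.079],[[-22,-19,0],-0.079],[[-19,-22,-1],-0.079],|,[[-15,-22,1],-0.05],[[-14,-23,1],-0.05],[[-13,-24,1],-0.05],[[-11,-24,1],-0.05],[[-10,-25,0],-0.05],[[-9,-25,1],-0.05],[[-8,-26,0],-0.05],[[-6,-26,1],-0.05],|]
```

Request:
{"api": "move_arm", "payload": {"series": [[[-26,-12,0],-0.08],[[-25,-14,0],-0.08],[[-24,-15,0],-0.08],[[-23,-17,0],-0.08],[[-22,-19,0],-0.08],[[-19,-22,0],-0.08],[[-15,-22,0],-0.05],[[-14,-23,0],-0.05],[[-13,-24,0],-0.05],[[-11,-24,0],-0.05],[[-10,-25,0],-0.05],[[-9,-20,0],-0.05]]}}

```text
time: 68.5
position: [0.4654, 0.2465, 0.1262]
tcp_rot: [3.133, -0.03, -0.07]
ft_force: [-0.3, -0.7, 0.9]
width: 0.0246
```

```bash
python3 - <<'E'
from h import *
st(); a=ch(-46,45);plan((*a,120,CY),(*a,80,CY),step=18)
E
```

```text
t 68.5 p [465.4 246.5 126.2] yaw -0.019 tilt [-0.045 -0.007] w 24.6 f [-0.3 -0.7  0.9] q6 0.43
[[[1,-17,2],-0.024],[[1,-18,2],-0.024],[[2,-17,2],-0.024],|,[[0,0,13],0.0],[[1,0,13],0.0],[[0,-1,14],0.0],|]
```

Request:
{"api": "move_arm", "payload": {"series": [[[2,-17,2],-0.02],[[2,-17,2],-0.02],[[2,-17,2],-0.03],[[1,0,13],0],[[1,0,13],0],[[1,0,13],0],[[0,0,10],0],[[0,0,0],0]]}}

```text
time: 69.5
position: [0.4711, 0.2988, 0.0634]
tcp_rot: [3.131, 0.084, -0.077]
ft_force: [-1.0, -0.1, -0.6]
width: 0.0247
```

```bash
python3 - <<'E'
from h import *
st(); a=ch(-46,45);plan((*a,48.5,CY),step=12)
E
```

```text
t 69.5 p [471.1 298.8  63.4] yaw 0.053 tilt [-0.049 -0.01 ] w 24.7 f [-1.  -0.1 -0.6] q6 0.43
[[[-1,0,8],0.001],[[-1,0,7],0.001],|]
```

Request:
{"api": "move_arm", "payload": {"series": [[[-1,0,8],0],[[-1,0,6],0],[[0,0,0],0]]}}

```text
time: 69.88
position: [0.4686, 0.2985, 0.0491]
tcp_rot: [3.131, 0.083, -0.076]
ft_force: [-0.1, -0.3, -0.4]
width: 0.0244
```

Request:
{"api": "move_arm", "payload": {"series": [[[0,0,0],0],[[0,0,0],0],[[0,0,0],0],[[0,0,-15],0],[[0,0,-30],0],[[0,0,-40],0],[[0,0,-20],0],[[0,0,0],0]], "fingers": 35}}

```text
time: 70.88
position: [0.4747, 0.3, 0.162]
tcp_rot: [3.133, 0.084, -0.071]
ft_force: [0.3, 0.1, -0.1]
width: 0.0352
```

```bash
python3 look.py; python3 - <<'E'
from h import *
s=get_image("scene"); save(s,"s5.png",(180,80,500,340),2.3)
E
```

```text
t 70.88 p [474.7 300.  162. ] yaw 0.053 tilt [-0.045 -0.008] w 35.2 f [ 0.3  0.1 -0.1] q6 0.43
top
[322. 148.] 156 med [751.5 -89.4  28.8] rect [750.1 -89.4] [61.  19.8] 89.9 col [ 82  90 114]
[199. 219.] 116 med [561.2 212.4  62.3] rect [562.4 212.4] [26.7 25.2] 2.4 col [189  78  73]
[162. 220.] 121 med [556.9 302.8  62.9] rect [557.  302.8] [24.9 26.5] 1.9 col [94 85 83]
[200. 255.] 115 med [474.1 207.4  63.3] rect [474.1 207.4] [24.1 25.1] 1.2 col [67 91 68]
[163. 257.] 121 med [467.4 297.3  62.8] rect [467.4 297. ] [24.2 26.4] 1.4 col [152  84  56]
scene
[212. 206.] 141 med [753.3 -86.   30.4] rect [751.2 -89.8] [17.4 62.5] 0.1 col [35 62 96]
[395. 229.] 157 med [478.5 209.1  64.2] rect [476.8 207.9] [26.2 26.6] 2.0 col [13 61 40]
[366. 254.] 167 med [567.6 214.   63.9] rect [566.2 213.3] [25.1 25.8] 3.4 col [158  21  24]
[430. 260.] 176 med [473.1 299.6  63.9] rect [470.7 298.8] [26.3 25.7] 4.7 col [118  54  14]
[388. 266.] 34 med [549.6 260.4  64.3] rect [548.6 260.7] [ 7.2 16.3] 23.0 col [84 42 13]
[399. 288.] 188 med [562.9 305.1  64.1] rect [561.8 304.6] [26.  27.2] 88.2 col [49 45 49]
ball [0.4935 0.3858 0.0969]
```

View pics/s5.png

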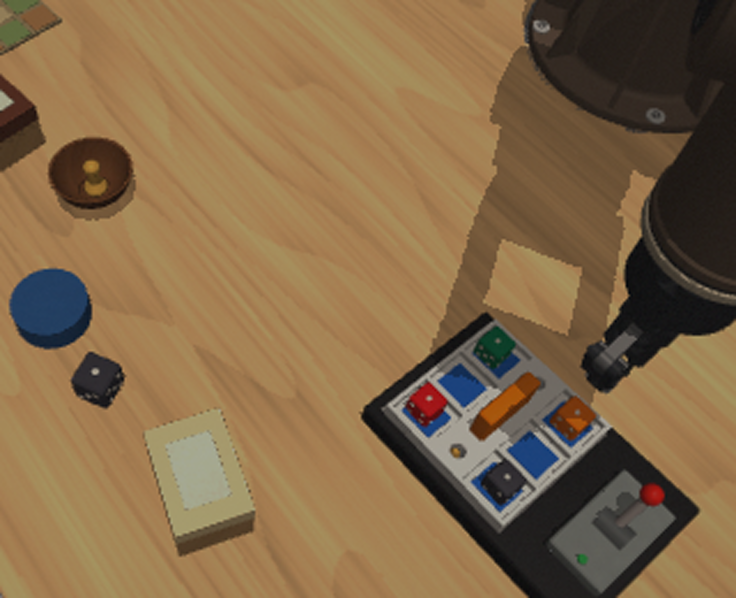

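All four dice are flat in their wells: green (493,347), red (426,403), grey (503,480), orange (573,418). The pawn is in the bowl (93,175) and the lever is off at (652,495). Now the switch, back on.

```bash
python3 - <<'E'
from h import *
a=ch(-56,131);print(a,ch(0,131));plan((*a,140,CY),(*a,80,CY),step=25)
E
```

```text
[454.03072843 384.2435907 ] [509.95648184 387.12631602]
[[[-3,-21,5],0.0],[[-4,-22,5],0.0],[[-3,-21,5],0.0],[[-4,-22,4],0.0],|,[[1,0,20],0.001],[[1,0,20],0.001],[[1,0,20],0.001],|]
```

Request:
{"api": "move_arm", "payload": {"series": [[[-4,-21,3],0],[[-5,-21,3],0],[[-5,-21,3],0],[[-4,-20,3],0],[[0,0,0],0]], "fingers": 0}}

```text
time: 71.65
position: [0.4468, 0.3874, 0.144]
tcp_rot: [3.129, 0.085, -0.082]
ft_force: [-1.0, 0.3, 0.4]
width: -0.0001
```

```bash
python3 - <<'E'
from h import *
st();a=ch(-56,131);plan((*a,79,CY),step=20)
E
```

```text
t 71.65 p [446.8 387.4 144. ] yaw 0.054 tilt [-0.052 -0.012] w -0.1 f [-1.   0.3  0.4] q6 0.58
[[[3,1,16],0.001],[[2,1,16],0.001],[[3,0,16],0.001],[[2,1,17],0.001],|]
```

Request:
{"api": "move_arm", "payload": {"series": [[[2,0,16],0],[[2,0,16],0],[[2,0,16],0],[[1,0,14],0],[[0,0,0],0]]}}

```text
time: 72.28
position: [0.4505, 0.3852, 0.076]
tcp_rot: [3.127, 0.084, -0.085]
ft_force: [-0.1, 0.6, 0.4]
width: 0.0
```

```bash
python3 - <<'E'
from h import *
st();plan((*ch(-2,131),79,CY),step=10)
E
```

```text
t 72.28 p [450.5 385.2  76. ] yaw 0.053 tilt [-0.054 -0.014] w 0.0 f [-0.1  0.6  0.4] q6 0.57
[[[10,0,-1],0.0],[[9,0,-1],0.0],[[10,0,-1],0.0],[[9,0,-1],0.0],[[10,1,-1],0.0],[[9,0,-1],0.0],|]
```

Request:
{"api": "move_arm", "payload": {"series": [[[10,0,-1],0],[[10,0,-1],0],[[10,0,-1],0],[[10,0,0],0],[[10,0,0],0],[[8,0,0],0],[[0,0,0],0]]}}

```text
time: 73.15
position: [0.509, 0.3879, 0.077]
tcp_rot: [3.125, 0.082, -0.097]
ft_force: [-7.2, -0.2, 7.5]
width: 0.0002
```

```bash
python3 look.py | grep -E "ball|^t "
```

```text
t 73.15 p [509.  387.9  77. ] yaw 0.052 tilt [-0.062 -0.015] w 0.2 f [-7.2 -0.2  7.5] q6 0.52
ball [0.5292 0.3828 0.0953]
```

Request:
{"api": "move_arm", "payload": {"series": [[[-10,0,0],0],[[-15,0,0],0],[[-10,0,-20],0],[[0,0,-40],0],[[0,0,-40],0],[[0,0,0],0]]}}

```text
time: 74.0
position: [0.4779, 0.388, 0.1861]
tcp_rot: [3.127, 0.083, -0.092]
ft_force: [-0.6, -0.7, -0.3]
width: 0.0002
```

```bash
python3 look.py; python3 - <<'E'
from h import *
s=get_image("scene"); save(s,"s6.png",(320,180,500,340),4)
E
```

```text
t 74.0 p [477.9 388.  186.1] yaw 0.053 tilt [-0.059 -0.014] w 0.2 f [-0.6 -0.7 -0.3] q6 0.55
top
[322. 147.] 162 med [751.6 -89.3  28.8] rect [749.9 -90.7] [63.9 20.1] 89.9 col [ 78  85 108]
[199. 219.] 117 med [561.1 212.4  63.4] rect [562.1 212.5] [26.4 25.1] 3.4 col [179  75  69]
[162. 220.] 120 med [557.  302.4  63.4] rect [557.  302.6] [24.5 27.3] 1.3 col [91 82 79]
[200. 255.] 117 med [474.1 207.4  63.5] rect [474.1 206.6] [24.1 26.2] 0.9 col [ 78 128  94]
[163. 257.] 120 med [467.4 297.2  63.6] rect [467.3 297.5] [24.2 25.8] 1.3 col [142  80  51]
ball [0.5294 0.3858 0.0971]
scene
[212. 205.] 138 med [753.4 -88.9  30.4] rect [751.  -89.6] [62.2 17.7] 89.8 col [34 61 94]
[395. 229.] 156 med [478.7 209.1  63.9] rect [476.9 208. ] [25.9 26.6] 3.7 col [12 88 56]
[366. 254.] 168 med [567.9 214.4  64.2] rect [566.6 213.4] [25.6 25.8] 3.7 col [156  21  23]
[430. 260.] 177 med [472.3 299.5  63.9] rect [470.3 298.8] [26.8 25.7] 4.8 col [116  53  13]
[388. 266.] 31 med [549.5 260.4  64.2] rect [548.8 260.5] [ 5.3 16.2] 20.4 col [82 41 13]
[399. 288.] 194 med [563.4 305.2  64.1] rect [561.5 304.7] [26.  26.2] 88.6 col [47 45 48]
ball [0.5361 0.3881 0.0968]
```

View pics/s6.png

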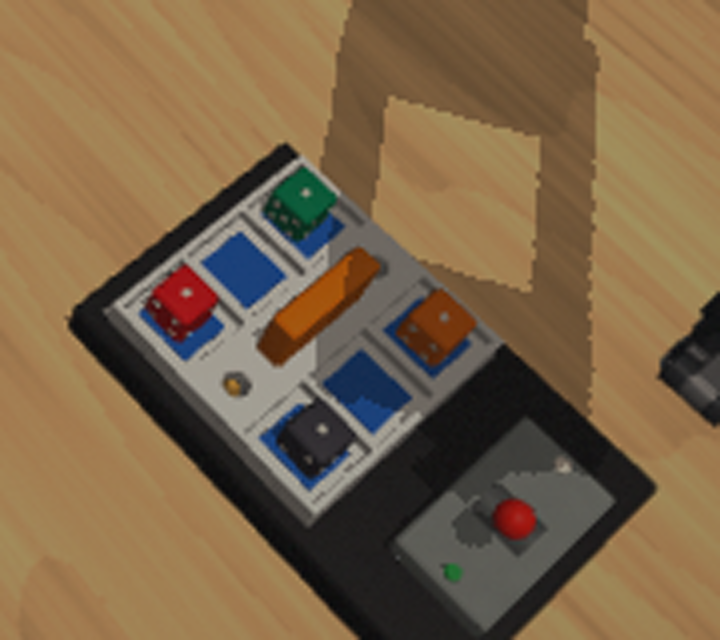

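The ball reads x=529.4 mm from the top camera, against 528.9 at the start when it was on, and it leans to the green dot. All four dice sit flat and the arm is clear, so I'm handing in.

```bash
python3 -c "
from cell import *
print(job_done())"
```

```text
the job is handed in; nothing more can be done
None
```

I did the whole job in the order asked and handed it in at about 74 s; no verdict is reported.

- **Order of work:** The switch went off, the pawn went into the bowl, and the tray went onto the pegs. The four dice present (green, red, small dark grey, orange) went into the corner wells, and the switch went back on.
- **Tray:** It was level when seated, with its spine 17.9 mm above the base (18 expected) and brass showing in one peg hole.
- **Dice:** Their tops were 63.9–64.2 mm above the table in the scene camera (64 expected). The grey die was knocked aside during the run, and I found it again before picking it up.
- **Switch:** The lever's ball was back at its starting "on" position, 529.4 mm against 528.9 mm.
- **Left alone:** I never gripped or aimed at the bowl, card boxes, tin or larger grey die. In the last pictures that show them they look where they were, but I did not measure all of them again at the end.

**Disagreements and problems:**
- The two cameras differed by about 3–4 mm in x. I used the mean, and every fit worked.
- The tool's tilt drifted to about 7° partway through. I worked it back to zero before picking up the dice; it was about 3° at the end.
- The push that turned the switch on read about 7 N on the wrist in x and in z. The lever still stayed on after I backed off.

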